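# Stamp a terminal block in the bench press

### The job

Lay the green terminal block flat in the pocket of the marking press's slide, push the slide fully home under the ram, then press the red palm knob down until it bottoms on its stop and hold it there firmly (about 15 N) for a second, and let it spring all the way back up. Leave the stamped block in the slide under the ram. Never push any part of the press with more than 25 N, and leave the other terminals and small things lying on the bench alone.

Things in the scene. Friction and masses are not known exactly. Their poses are not given: they have to be found in the camera images.
- terminal_d: the green terminal block, lying flat: 36 mm along its own x, 44 mm along its own y, 8 mm thick, 13 to 22 g; origin at the centre of its underside, z up. It is a rectangle with two corners cut off; pick it across its x (36 mm) faces. It may lie in the pocket either way round. The foot of the ram leaves no visible mark.
- terminal_a: a grey terminal block of the same size: leave it alone (it may shift by at most 15 mm); origin at the centre of its underside
- terminal_b: a cream terminal block of the same size: leave it alone (it may shift by at most 15 mm); origin at the centre of its underside
- tape_roll: roll of black tape lying on the bench, 66 mm across, 19 mm high, origin under its centre: leave alone (15 mm)
- ferrule_tin: round white and blue tin, 62 mm across, 24 mm high, origin under its centre: leave alone (15 mm)
- press: grey marking press bolted to the bench; origin on the bench, x = the way the slide is pushed home, z up. Base 245 x 120 x 12 mm, x from -117.5 to 127.5 mm. Ram axis vertical at x = 65 mm, y = 0. Head round the ram: barrel 42 mm across, 60 to 102 mm above the bench, held by a 36 mm wide arm from a column on its +y side (44 x 26 mm, 50 to 76 mm from the ram axis, 94 mm high).
- slide (a joint): travel of the slide along the press's +x, 0 = pulled out, 0.095 m = home against its end stop, pocket under the ram. It moves freely with about 1.5 N of friction, stays where it is left, and may start up to 12 mm in.
- pocket (a point): centre of the pocket's floor in the slide, 21.5 mm above the bench; axes as the press's. Pocket 49 mm along x (takes the block's 44 mm) by 41 mm along y (its 36 mm), walls 5 mm high: a 62 mm wide wall at each x end; on the y sides only corner lips, leaving a 35 mm gap in the middle for fingers. The slide plate at floor height reaches 35 mm to either side in y.
- push_tab (a point): on the slide: middle of the outer (-x) face of its upright black push tab, 43.5 mm above the bench; the tab is 40 mm wide (y), 10 mm thick (x), and its top is 55.5 mm above the bench. Push it towards the press's +x. It stands 80 mm behind the pocket's centre, so 80 mm behind the ram axis when home.
- plunger (a joint): how far the plunger is pressed down, 0 = up, in m. A spring raises it: 2 N to start it, at most 8 N at full depth. The stop inside the head is set differently each time, somewhere from 14 to 23 mm of travel; it cannot be seen or measured beforehand, only felt: there the force rises steeply (about 8 N per mm, a hard rubber pad).
- palm_knob: red round palm knob on top of the plunger, 42 mm across, 19 mm high, swivels freely about its axis; origin at the centre of its underside, z up
- knob_top (a point): centre of the knob's flat top (36 mm across), 150 mm above the bench when up; goes down with it
- stamp_foot: rubber stamp foot, 16 mm across, at the lower end of the plunger; origin at the centre of its lower face, 42 mm above the bench when up, so it meets the block after about 12 mm of plunger travel; it then gives way upwards on a light spring (1 to 2 N).

How it is judged (in metres and radians):
On the way, in this order (a step that is already met when the one before it is completed fails the run):
1. the green block lies flat in the slide's pocket, let go (x of terminal_d in the frame of pocket between -0.0045 and 0.0045 m and y of terminal_d in the frame of pocket between -0.0045 and 0.0045 m and z of terminal_d in the frame of pocket between -0.0025 and 0.0025 m and angle between terminal_d's own z axis and vertical below 0.08 rad and contact force between the fingers and terminal_d below 0.1 N), for 0.2 s.
2. the slide is fully home with the block in its pocket (x of terminal_d in the frame of pocket between -0.0045 and 0.0045 m and y of terminal_d in the frame of pocket between -0.0045 and 0.0045 m and z of terminal_d in the frame of pocket between -0.0025 and 0.0025 m and angle between terminal_d's own z axis and vertical below 0.08 rad and value of joint slide above 0.092 m), for 0.2 s.
3. the knob is held down against its stop with more than 10 N, the stamp foot on the block (contact force between the fingers and palm_knob above 10 N and contact force between stamp_foot and terminal_d above 0.3 N and value of joint plunger above 0.0125 m and velocity of joint plunger between -0.01 and 0.01 m/s and value of joint slide above 0.092 m), for 0.5 s.
At the end, for the whole second after the job is handed in: The green block lies flat in the pocket (within 4.5 mm of its centre, within 2.5 mm of its floor, at rest), the slide is home (at least 92 of 95 mm), and the plunger is fully up again (within 2 mm) (all of step 2 and value of joint plunger below 0.002 m and linear speed of terminal_d below 0.02 m/s and contact force between the fingers and terminal_d below 0.1 N); the robot touches nothing.
It fails at once if a part of the press is pushed with more than 25 N (contact force between the fingers and press above 25 N).
It fails at once if the arm or gripper body rams the press with more than 25 N (contact force between the arm and press above 25 N).
It fails at once if a bystander is moved more than 15 mm (distance of any of terminal_a, terminal_b, tape_roll, ferrule_tin from where it was at the start of the episode above 0.015 m).
It also fails if it takes over 66 s, if anything falls off the work surface, if the arm or the gripper's body presses on something with over 40 N, if the wrist force passes 120 N, or if a joint passes its speed limit or range.

### The arm

A 6-joint arm with a two-finger parallel gripper is mounted at the origin on the work surface; the furniture and walls round the work are solid. World frame = base frame: x ahead of the robot, y to its left, z up, the work surface at z = 0. Lengths are in mm, angles in rad, forces in N, time in s.
With the tool pointing down it reaches from about 400 to 925 mm from the base axis. Payload 12.5 kg.
Tool frame: the origin (TCP) lies midway between the tips of the shut fingers; the grasp point (between the pads) lies env.grasp_offset behind it (env.grasp_offset is the distance from the TCP to the grasp point, in mm); x points along the fingers, y is the direction in which the jaws open and shut, and the axes are right-handed (so a half turn about x gives the same grasp; the last joint's range is limited). The gripper opens to 95 mm and grips with 3 to 60 N. Pads are 20 mm wide; open, the fingers measure 119 mm over their backs; the gripper's body (75 mm by 180 mm) begins 59 mm behind the grasp point.
Start: joints at [1.225, 0.491, 1.559, -0, 1.092, -0.106], TCP at [148.424, 607.138, 214.661] pointing down, gripper open.
Joint ranges: [-3.1, 3.1], [-0.84, 2.19], [0.05, 2.79], [-1.13, 4.28], [0.06, 2.93], [-2.69, 2.69]. Speed limits (rad/s): [2.22, 2.22, 2.79, 3.14, 3.14, 3.14].

### API

Orientations are given as [roll, pitch, yaw] about the fixed x, y, z axes, in that order (R = Rz(yaw) Ry(pitch) Rx(roll)).
In Python, from cell import env gives the robot as it stands.
- The arm moves only by the tool apply_moves, never from a script. Its arguments are lists of equal length, an entry for each row: "offset": the shift along the world's x, y, z in units of 25 mm (1.0 is 25 mm), a list of three; "yaw": the turn about the world's z in units of 6 degrees (1.0 is 6 degrees); "jaw": the closure, from -1 (fully open) to 1 (shut), so that 0 is half open. A call has 1 to 20 rows; each row is the pose to reach, as a shift and turn from the pose measured when the call began; what a row does not reach only later rows make up. A row lasts 1/8 s, in which the tool goes at most 62.5 mm and 10.7 degrees, less where a joint would pass 70% of its speed; a pose out of reach is approached as far as the arm can. A call with a gripper value outside its range is refused whole. The fingers move at their own pace and stop on an object; the grip force is fixed at half the most. Time passes only in rows, so rows that repeat a pose let the fingers close. It gives the time, the measured TCP pose, the force and the opening at its end, in the units of the state.
- env.state(): the state, without advancing time (a new reading comes with each control period).
- env.read_camera(name): name is "scene" or "top"; returns a dict with "frame" (384x512x3 uint8, red, green, blue), "fx", "fy", "cx", "cy" (pixels), "distortion" ([k1, k2, p1, p2, k3] as OpenCV has them; the pictures are not rectified), "xyz" and "rotation" of the camera in the world. Camera axes: x right, y down, z forward; pixel columns grow to the right and rows downward; lengths in mm; the calibration is good to about 2 mm. A picture is of the moment at which its call begins. There is no depth.
- env.job_done(): hands the job in, once; it reports no verdict.
The state is a dict: "t": time; "joints": joint angles; "qvel": joint speeds; "tau": joint torques, N m; "eef_pos": TCP position; "tcp_rot": TCP orientation; "ft_force": force on the tool from outside, world axes, zero at the start; "moment": the same for the moment, N m; "opening": opening from 0.0 (shut) to 1.0 (fully open).
Only numpy, scipy, OpenCV 4.12 (cv2) and the standard library are available. Lean on these libraries where they do the work, as an engineer would, in place of code of your own. Each camera call takes 0.05 s, during which the arm holds its last target.

## Working session

There is one attempt and no reset: what is moved stays moved. The work goes in short steps, Python scripts to look and compute and a tool call to move; the robot and the scene stay as the last step left them, time stands still between calls to the robot, and variables do not carry over. Pictures are saved under pics/ and viewed, and the job is handed in when it is done.

Besides the shell and the picture viewer there is one more tool, called as name(argument=value, ...), one argument or row to a line, values as JSON. apply_moves: Moves the arm, as the interface text tells. Its arguments: {"type":"object","properties":{"offset":{"type":"array"},"yaw":{"type":"array"},"jaw":{"type":"array"}},"required":["offset","yaw","jaw"]}

```bash
mkdir -p pics; ls
python3 - <<'E'
from cell import env
import cv2,numpy as np
print(env.state(), env.grasp_offset)
for n in ("scene","top"):
    c=env.read_camera(n); cv2.imwrite(f"pics/{n}0.png",c["frame"][:,:,::-1])
    print(n,{k:np.round(v,4).tolist() if not isinstance(v,(int,float)) else v for k,v in c.items() if k!="frame"})
E
```

```text
pics
{'t': 0.0, 'joints': array([ 1.22539861e+00,  4.91604691e-01,  1.55947625e+00,  1.61040518e-05,
        1.09169981e+00, -1.05611054e-01]), 'qvel': array([-0.00065477, -0.00231595,  0.00064793, -0.00051037,  0.00052172,
       -0.0002324 ]), 'tau': array([ 1.67505721e-03, -6.12613320e+01, -2.58176923e+01,  6.93643838e-02,
        4.82197548e-02, -7.11585653e-05]), 'eef_pos': array([148.32825942, 606.88024431, 214.02448378]), 'tcp_rot': array([-1.68842777,  1.56960814, -1.92822186]), 'ft_force': array([-0.51403259, -0.90224748, -1.09030051]), 'moment': array([-0.02486756, -0.02183364,  0.0120399 ]), 'opening': 0.9960230672994194} 18.8
scene {'fx': 421.58587086887024, 'fy': 421.58587086887024, 'cx': 253.13596173232594, 'cy': 194.658970044535, 'distortion': [0.0285, 0.0, 0.0, 0.0, 0.0], 'xyz': [-432.3396, -439.7715, 1175.5091], 'rotation': [-2.3608, -0.0176, -1.0681]}
top {'fx': 346.8910761547417, 'fy': 346.8910761547417, 'cx': 250.9503685732746, 'cy': 187.97463076156947, 'distortion': [-0.0378, 0.0, 0.0, 0.0, 0.0], 'xyz': [310.327, 32.3161, 1233.0727], 'rotation': [-2.9775, 0.0208, -1.5462]}
```

View pics/scene0.png

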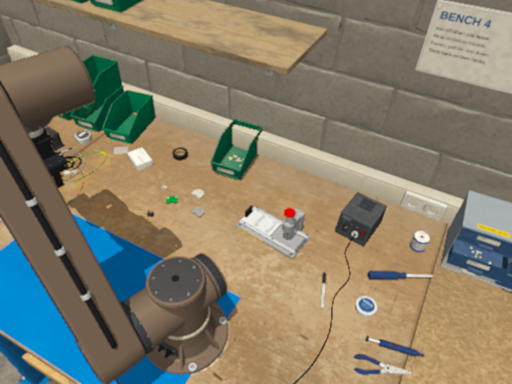

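View pics/top0.png

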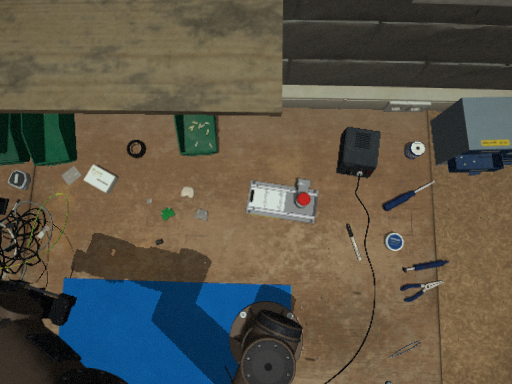

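The scene picture shows the green block at about (172,200), with the grey one at (198,212), the cream one at (198,193), and the press at about (275,228) with its red knob at (290,212). In the top picture, green is at (168,213), grey (202,214), cream (187,192), the knob (303,199) and the press centre about (282,201). Next I'll zoom in and set up the geometry.

```bash
cat > h.py <<'E'
import numpy as np,cv2
from scipy.spatial.transform import Rotation as R
from scipy.optimize import least_squares
class Cam:
    def __init__(s,c):
        s.f=c["frame"]; s.K=np.array([[c["fx"],0,c["cx"]],[0,c["fy"],c["cy"]],[0,0,1.]]); s.d=np.array(c["distortion"],float)
        s.C=np.array(c["xyz"]); s.R=R.from_euler("xyz",c["rotation"]).as_matrix()
    def proj(s,P):
        P=np.atleast_2d(P).astype(float); rv=cv2.Rodrigues(s.R.T)[0]
        return cv2.projectPoints(P,rv,-s.R.T@s.C,s.K,s.d)[0].reshape(-1,2)
    def ray(s,uv):
        n=cv2.undistortPoints(np.array(uv,float).reshape(-1,1,2),s.K,s.d).reshape(-1,2)
        return np.c_[n,np.ones(len(n))]@s.R.T
    def at(s,uv,z):
        r=s.ray(uv); return s.C+r*((z-s.C[2])/r[:,2])[:,None]
def tri(c1,u1,c2,u2):
    r1=c1.ray(u1)[0];r2=c2.ray(u2)[0]
    A=np.c_[r1,-r2]; t=np.linalg.lstsq(A,c2.C-c1.C,rcond=None)[0]
    a=c1.C+t[0]*r1;b=c2.C+t[1]*r2
    return (a+b)/2,np.linalg.norm(a-b)
def crop(f,x0,y0,w,h,k,name):
    cv2.imwrite(name,cv2.resize(f[y0:y0+h,x0:x0+w,::-1],None,fx=k,fy=k,interpolation=cv2.INTER_CUBIC))
E
python3 - <<'E'
from cell import env
from h import *
import pickle
s=env.read_camera("scene");t=env.read_camera("top");pickle.dump((s,t),open("c0.pkl","wb"))
S=Cam(s);T=Cam(t)
crop(S.f,150,170,170,100,4.7,"pics/s1.png")
crop(T.f,150,170,180,70,4.4,"pics/t1.png")
for nm,a,b in(("green",(172,200),(168,213)),("knob",(290,212),(303,199)),("grey",(198,212),(202,214)),("cream",(198,193),(187,192))):
    print(nm,*tri(S,a,T,b))
E
```

```text
green [415.97059506 358.29186479   2.69907956] 1.6198817235978096
knob [ 459.09196833 -107.37127958  145.92733232] 3.916537412309747
grey [414.94007099 236.78316602   1.29141071] 3.3829746725311938
cream [493.52438354 292.03319983   6.51630748] 0.9109241160003293
```

View pics/s1.png

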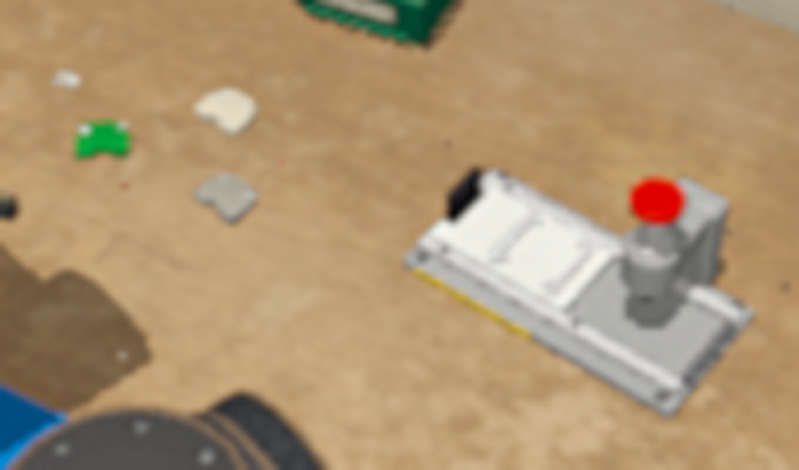

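View pics/t1.png

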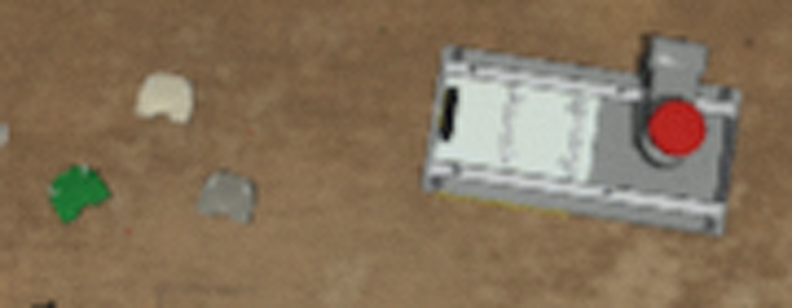

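Run:
```python
from h import *
import pickle
s,t=pickle.load(open("c0.pkl","rb"));S=Cam(s);T=Cam(t)
a=cv2.resize(S.f[190:210,160:186,::-1],None,fx=15,fy=15,interpolation=cv2.INTER_NEAREST)
b=cv2.resize(T.f[203:223,156:182,::-1],None,fx=15,fy=15,interpolation=cv2.INTER_NEAREST)
cv2.imwrite("pics/g.png",np.hstack([a,b]))
a=cv2.resize(S.f[200:262,230:315,::-1],None,fx=9,fy=9,interpolation=cv2.INTER_CUBIC)
cv2.imwrite("pics/ps.png",a)
b=cv2.resize(T.f[175:226,243:323,::-1],None,fx=9.5,fy=9.5,interpolation=cv2.INTER_CUBIC)
cv2.imwrite("pics/pt.png",b)
```

```text
(no output)
```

View pics/g.png

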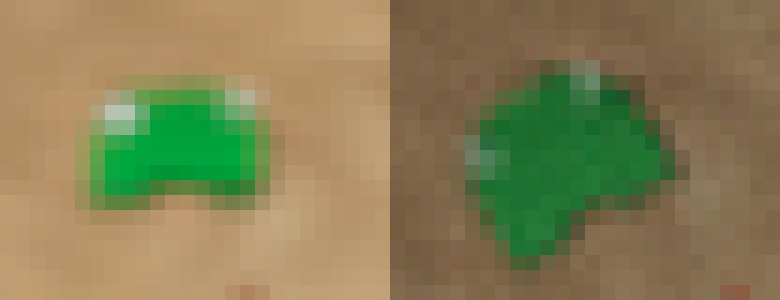

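View pics/ps.png

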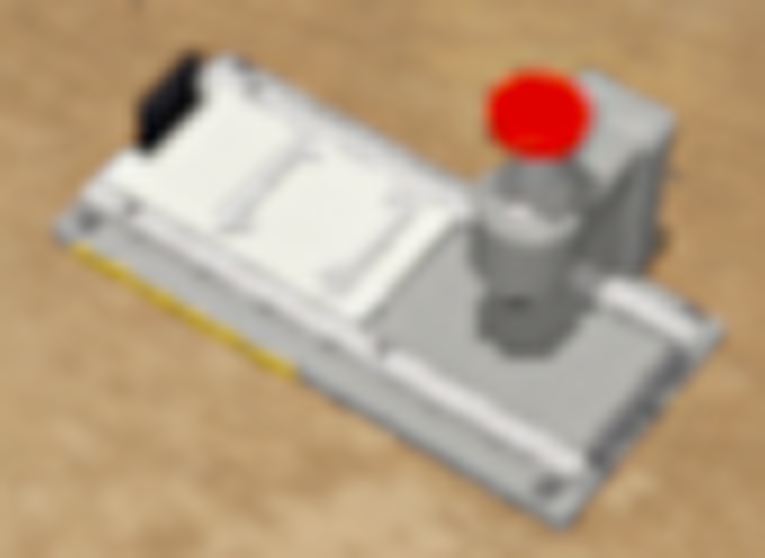

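View pics/pt.png

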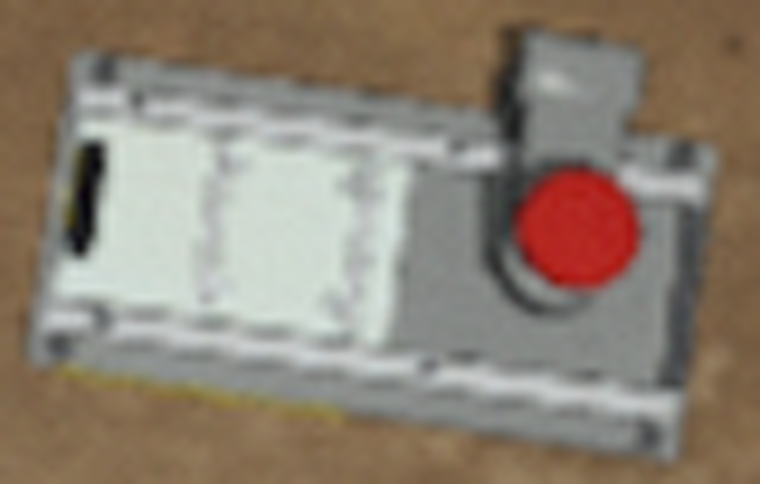

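```bash
cat >> h.py <<'E'
def rect(c,cx,cy,half,z,k):
    # image: up = +x world, left = +y world, k px/mm
    n=int(2*half*k); v,u=np.mgrid[0:n,0:n]
    X=cx+half-(v+.5)/k; Y=cy+half-(u+.5)/k
    p=c.proj(np.c_[X.ravel(),Y.ravel(),np.full(n*n,z)]).astype(np.float32).reshape(n,n,2)
    im=cv2.remap(c.f,p,None,cv2.INTER_CUBIC)
    im=im[:,:,::-1].copy()
    for m in range(-int(half),int(half)+1,10):
        q=int((half-m)*k)
        L=6 if m else 20
        cv2.line(im,(q,0),(q,L),(255,0,0),1);cv2.line(im,(0,q),(L,q),(255,0,0),1)
    return im
E
python3 - <<'E'
from h import *
import pickle
s,t=pickle.load(open("c0.pkl","rb"));S=Cam(s);T=Cam(t)
rows=[]
for c in (S,T):
    rows.append(np.hstack([rect(c,416,358,40,8,3.3),rect(c,415,237,40,8,3.3),rect(c,493,292,40,8,3.3)]))
cv2.imwrite("pics/r.png",np.vstack(rows))
E
```

```text
(no output)
```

View pics/r.png

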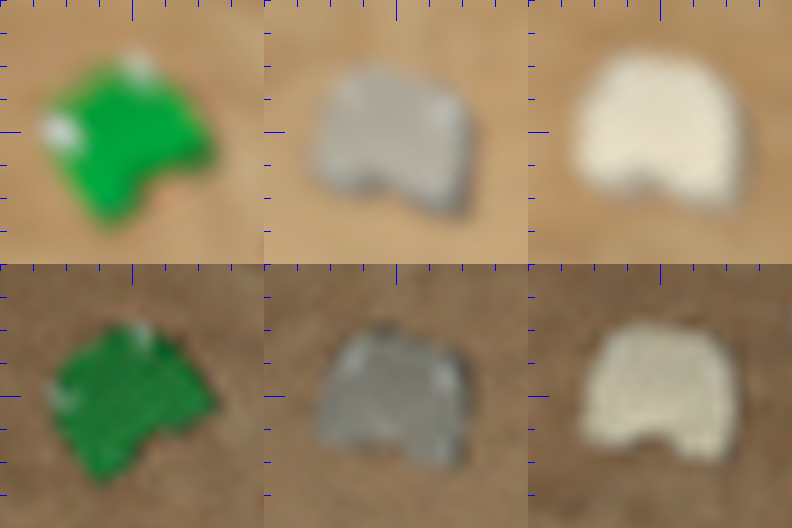

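```bash
cat >> h.py <<'E'
def blockpoly(ch,nw,nd):
    # +x side has cut corners, -x side notch
    return np.array([[18,-22+ch],[18,22-ch],[18-ch,22],[-18,22],[-18,nw/2],[-18+nd,nw/2-nd*.5],[-18+nd,-nw/2+nd*.5],[-18,-nw/2],[-18,-22],[18-ch,-22]],float)
def sil(c,poly,pose,z0,h,x0,y0,w,hh,ss=8):
    x,y,a=pose; Rm=np.array([[np.cos(a),-np.sin(a)],[np.sin(a),np.cos(a)]])
    P=poly@Rm.T+[x,y]; m=np.zeros((hh*ss,w*ss),np.uint8)
    f=lambda uv:np.round(((uv-[x0-.5,y0-.5])*ss-.5)*16).astype(np.int32)
    b=f(c.proj(np.c_[P,np.full(len(P),z0)]));t=f(c.proj(np.c_[P,np.full(len(P),z0+h)]))
    cv2.fillPoly(m,[t],1,shift=4);cv2.fillPoly(m,[b],1,shift=4)
    for i in range(len(P)):
        j=(i+1)%len(P); cv2.fillConvexPoly(m,np.array([b[i],b[j],t[j],t[i]]),1,shift=4)
    m=cv2.resize(m.astype(np.float32),(w,hh),interpolation=cv2.INTER_AREA)
    return cv2.GaussianBlur(m,(0,0),.6)
E
python3 - <<'E'
from h import *
import pickle
from scipy.optimize import differential_evolution,minimize
s,t=pickle.load(open("c0.pkl","rb"));S=Cam(s);T=Cam(t)
def alpha(c,ctr,fg):
    x0,y0=int(ctr[0])-14,int(ctr[1])-14
    w=c.f[y0:y0+28,x0:x0+28].astype(float)
    ring=np.concatenate([w[:3].reshape(-1,3),w[-3:].reshape(-1,3)])
    bg=np.median(ring,0); d=fg-bg
    a=np.clip(((w-bg)@d)/(d@d),0,1)
    # white terminals: far from bg
    return a,x0,y0
def fit(cams,ctr,name):
    data=[]
    for c in cams:
        uv=c.proj([[*ctr,4]])[0]; u,v=np.round(uv).astype(int)
        fg=np.median(c.f[v-2:v+2,u-2:u+3].reshape(-1,3).astype(float),0)
        data.append((c,)+alpha(c,uv,fg))
    # ignore whiteish pixels in green
    def cost(p):
        e=0
        for c,a,x0,y0 in data:
            m=sil(c,blockpoly(p[3],p[4],p[5]),p[:3],0,8,x0,y0,28,28)
            wgt=np.ones_like(a)
            q=c.f[y0:y0+28,x0:x0+28].astype(float)
            if name=="green": wgt[(q[:,:,0]>1.05*q[:,:,1]-10)&(q.min(2)>90 )&(m>.3)]=0.3
            e+=np.sum(wgt*(a-m)**2)
        return e
    b=[(ctr[0]-8,ctr[0]+8),(ctr[1]-8,ctr[1]+8),(-np.pi,np.pi),(3,14),(5,24),(0,10)]
    r=differential_evolution(cost,b,popsize=20,maxiter=120,seed=1,tol=1e-6)
    print(name,len(cams),np.round(r.x,3),np.degrees(r.x[2]).round(1),round(r.fun,2))
for cams in ([S],[T],[S,T]): fit(cams,(416,358),"green")
fit([S,T],(415,237),"grey")
E
```

```text
green 1 [414.138 361.188   0.743  13.987  23.99    9.722] 42.6 5.67
green 1 [416.508 361.172   0.596  13.913  14.703   4.169] 34.2 2.89
green 2 [416.511 360.975   0.622  13.996  19.121   4.324] 35.6 10.33
grey 2 [ 4.15515e+02  2.38250e+02 -2.28000e-01  1.30960e+01  2.30300e+01
  4.47400e+00] -13.1 14.91
```

```bash
cat > press.py <<'E'
from h import *
import pickle
s,t=pickle.load(open("c0.pkl","rb"));S=Cam(s);T=Cam(t)
def z2p(p,k,o): return (np.array(p,float)+.5)/k-.5+np.array(o)
pt=lambda *p:z2p(p,9.5,(243,175)); ps=lambda *p:z2p(p,9,(230,200))
def cen(c):
    f=c.f.astype(float); a=np.clip((f[:,:,0]-f[:,:,1:].max(2)-60)/100,0,1)
    lo=np.zeros_like(a); lo[180:240,260:330]=a[180:240,260:330]
    v,u=np.indices(a.shape); return np.array([(u*lo).sum(),(v*lo).sum()])/lo.sum()
kS,kT=cen(S),cen(T); print("knob px",kS,kT,tri(S,kS,T,kT))
obs=[(T,pt(75,55),(-117.5,60,12)),(T,pt(715,145),(127.5,60,12)),(T,pt(675,455),(127.5,-60,6)),(T,pt(33,360),(-117.5,-60,6)),
(S,ps(60,228),(-117.5,-60,6)),(S,ps(565,525),(127.5,-60,4)),(S,ps(727,325),(127.5,60,12)),
(T,kT,(65,0,149)),(S,kS,(65,0,146))]
def P(q,l):
    x,y,a=q[:3]; c,s_=np.cos(a),np.sin(a); l=np.array(l,float)
    return np.array([x+c*l[0]-s_*l[1],y+s_*l[0]+c*l[1],l[2]])
def run(ob,lab):
    f=lambda q:np.concatenate([c.proj(P(q,l))[0]-uv for c,uv,l in ob])
    r=least_squares(f,[470,-45,-1.7],loss="soft_l1"); print(lab,np.round(r.x,3),np.degrees(r.x[2]).round(2)); print(np.round(f(r.x).reshape(-1,2),1).tolist()); return r.x
if __name__=="__main__":
    run([o for o in obs if o[0] is T],"T");run([o for o in obs if o[0] is S],"S");q=run(obs,"both")
    print("ram",P(q,(65,0,150)))
    # slide features at top
    Ri=lambda w:(np.array([[np.cos(q[2]),np.sin(q[2])],[-np.sin(q[2]),np.cos(q[2])]])@(w[:2]-q[:2])).round(1)
    print("tab top T outer/inner",Ri(T.at([pt(70,200)],55.5)[0]),Ri(T.at([pt(92,200)],55.5)[0]))
    print("pocket walls T (mid)",Ri(T.at([pt(215,220)],26)[0]),Ri(T.at([pt(355,235)],26)[0]))
    print("plate end T",Ri(T.at([pt(400,230)],24)[0]))
    print("walls S",Ri(S.at([ps(265,190)],26)[0]),Ri(S.at([ps(375,240)],26)[0]))
E
python3 press.py
```

```text
knob px [289.28648649 212.24380631] [303.4826087 198.690301 ] (array([ 459.08216406, -107.17109374,  145.077664  ]), np.float64(0.3295044836323666))
T [467.592 -42.908  -1.695] -97.11
[[-0.3, -0.6], [0.4, -0.3], [0.3, 0.7], [-0.9, 0.5], [0.2, -0.3]]
S [469.339 -43.377  -1.71 ] -97.97
[[-0.5, -0.1], [-0.3, 0.7], [0.4, -0.3], [0.4, -0.4]]
both [468.118 -43.032  -1.699] -97.37
[[-0.2, -0.9], [0.5, -0.3], [0.3, 0.7], [-0.9, 0.2], [-0.9, 0.4], [-0.1, 0.8], [0.2, -0.4], [0.2, -0.4], [0.2, -0.3]]
ram [ 459.77951901 -107.49476225  150.        ]
tab top T outer/inner [-107.9   -3.9] [-100.    -2.7]
pocket walls T (mid) [-55.1   0.9] [-3.3  3.1]
plate end T [13.   7.7]
walls S [-52.   -4.7] [-1.7  0.3]
```

Run:
```python
from cell import env
from h import *
s=env.state(); M=R.from_euler("xyz",s["tcp_rot"]).as_matrix(); print(M.round(3)); print(np.degrees(np.arctan2(M[1,1],M[0,1])), s["eef_pos"],s["t"])
import pickle
a,b=pickle.load(open("c0.pkl","rb"));S=Cam(a);T=Cam(b)
ims=[]
for c in (S,T):
    im=rect(c,416,361,40,8,4.9)
    poly=blockpoly(14,18,4.3); an=.622
    P=poly@np.array([[np.cos(an),-np.sin(an)],[np.sin(an),np.cos(an)]]).T+[416.3,361]
    q=np.c_[(361+40-P[:,1])*4.9,(416+40-P[:,0])*4.9].astype(np.int32)
    cv2.polylines(im,[q],True,(0,0,255),1);ims.append(im)
cv2.imwrite("pics/ov.png",np.hstack(ims))
```

```text
[[-0.     0.238  0.971]
 [-0.001  0.971 -0.238]
 [-1.    -0.001 -0.   ]]
76.25767177349681 [148.38401828 607.00785639 214.30610783] 0.2
```

View pics/ov.png

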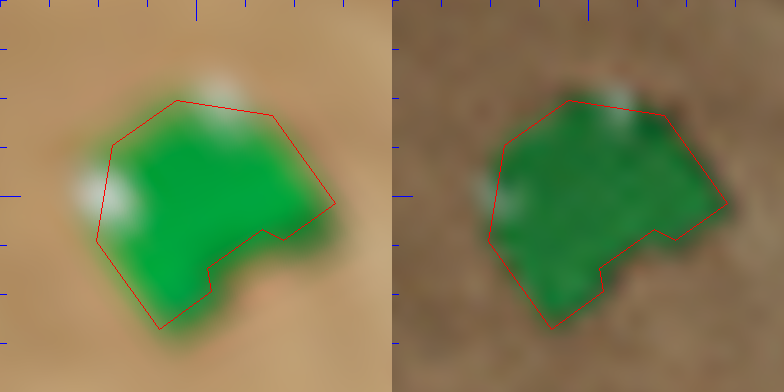

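apply_moves(
  offset=[
    [2,-1.8,-1],
    [4,-3.6,-2],
    [6,-5.5,-3],
    [8,-7.4,-4],
    [9.5,-8.8,-5],
    [10.72,-9.84,-6],
    [10.72,-9.84,-6],
    [10.72,-9.84,-6],
    [10.72,-9.84,-6],
  ],
  yaw=[-1.2,-2.4,-3.6,-4.8,-6,-6.78,-6.78,-6.78,-6.78],
  jaw=[-0.4,-0.4,-0.4,-0.4,-0.4,-0.4,-0.4,-0.4,-0.4],
)

```text
t: 1.32
eef_pos: [415.7, 362.1, 65.0]
tcp_rot: [2.341, 1.571, 1.393]
ft_force: [0.6, 0.4, 0.7]
opening: 0.696
```

```bash
cat >> h.py <<'E'
def st():
    from cell import env
    s=env.state(); M=R.from_euler("xyz",s["tcp_rot"]).as_matrix()
    print("t %.2f pos %s jaw %.2f tilt %.4f F %s open %.1fmm"%(s["t"],s["eef_pos"].round(2),np.degrees(np.arctan2(M[1,1],M[0,1])),np.arccos(-M[2,0]),s["ft_force"].round(2),s["opening"]*95)); return s
def look(tag):
    from cell import env
    import pickle
    s=env.read_camera("scene");t=env.read_camera("top");pickle.dump((s,t),open(f"c_{tag}.pkl","wb")); return Cam(s),Cam(t)
E
python3 - <<'E'
from h import *
st(); S,T=look("a")
a=cv2.resize(S.f[160:230,130:220,::-1],None,fx=6,fy=6,interpolation=cv2.INTER_CUBIC)
b=cv2.resize(T.f[165:235,120:210,::-1],None,fx=6,fy=6,interpolation=cv2.INTER_CUBIC)
cv2.imwrite("pics/a.png",cv2.resize(np.hstack([a,b]),None,fx=.74,fy=.74))
E
```

```text
t 1.32 pos [415.7  362.06  65.01] jaw 35.68 tilt 0.0002 F [0.62 0.41 0.7 ] open 66.1mm
```

View pics/a.png

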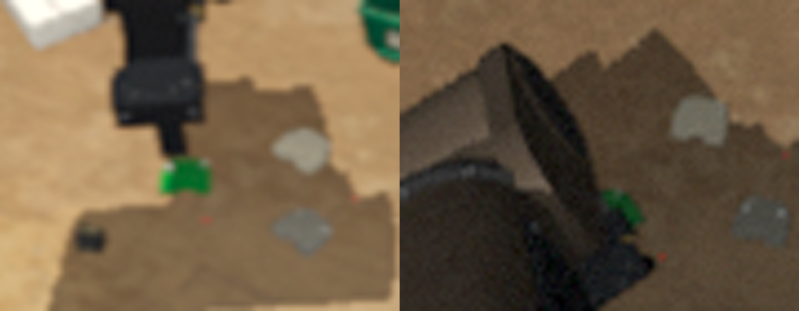

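Run:
```python
from h import *
import pickle
s=st(); a,b=pickle.load(open("c_a.pkl","rb"));S=Cam(a);T=Cam(b)
M=R.from_euler("xyz",s["tcp_rot"]).as_matrix();p=s["eef_pos"]
o=s["opening"]*95/2
ims=[]
for c,(x0,y0) in((S,(150,175)),(T,(140,190))):
    im=cv2.resize(c.f[y0:y0+50,x0:x0+50,::-1],None,fx=8,fy=8,interpolation=cv2.INTER_CUBIC)
    for sg in(-1,1):
        pts=[p+M@[d,sg*(o+w),e] for d in(0,) for w,e in((0,-10),(0,10),(12,10),(12,-10))]
        q=((c.proj(pts)-[x0-.5,y0-.5])*8-.5).astype(np.int32)
        cv2.polylines(im,[q],True,(0,0,255) if sg>0 else (255,0,0),1)
    ims.append(im)
cv2.imwrite("pics/a2.png",np.hstack(ims))
```

```text
t 1.43 pos [415.62 362.21  65.13] jaw 35.71 tilt 0.0006 F [-0.27 -0.23  0.98] open 66.7mm
```

View pics/a2.png

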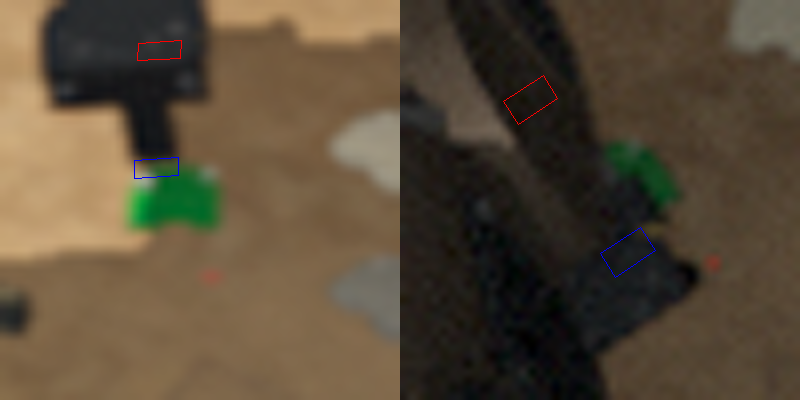

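Run:
```python
from h import *
import pickle
s=st(); a,b=pickle.load(open("c_a.pkl","rb"));S=Cam(a);T=Cam(b)
M=R.from_euler("xyz",s["tcp_rot"]).as_matrix();p=s["eef_pos"]
o=s["opening"]*95/2
ims=[]
for c,(x0,y0) in((S,(140,165)),(T,(130,180))):
    im=cv2.resize(np.clip(c.f[y0:y0+65,x0:x0+65,::-1].astype(float)*1.8,0,255).astype(np.uint8),None,fx=6,fy=6,interpolation=cv2.INTER_CUBIC)
    def box(d0,d1,w0,w1,e,col):
        for d in(d0,d1):
            pts=[p+M@[d,w,ee] for w,ee in((w0,-e),(w0,e),(w1,e),(w1,-e))]
            q=((c.proj(pts)-[x0-.5,y0-.5])*6-.5).astype(np.int32)
            cv2.polylines(im,[q],True,col,1)
    for sg in(-1,1): box(0,-77,sg*o,sg*(o+12),10,(0,0,255) if sg>0 else (255,0,0))
    box(-78,-140,-90,90,37.5,(0,255,255))
    ims.append(im)
cv2.imwrite("pics/a3.png",np.hstack(ims))
```

```text
t 1.43 pos [415.62 362.21  65.13] jaw 35.71 tilt 0.0006 F [-0.27 -0.23  0.98] open 66.7mm
```

View pics/a3.png

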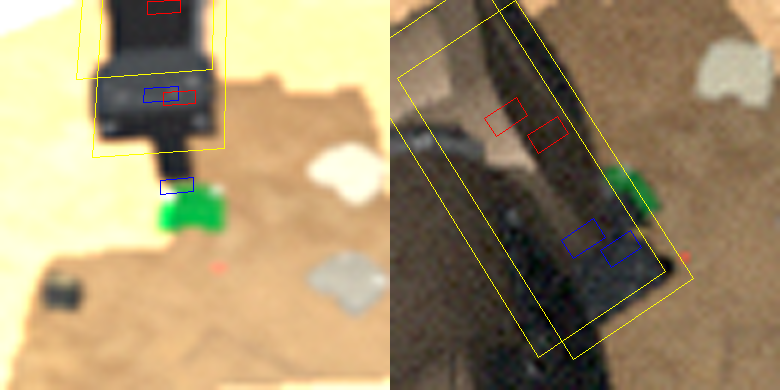

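apply_moves(
  offset=[
    [0.03,-0.05,-0.6],
    [0.03,-0.05,-1.2],
    [0.03,-0.05,-1.8],
    [0.03,-0.05,-2.2],
    [0.03,-0.05,-2.48],
    [0.03,-0.05,-2.48],
    [0.03,-0.05,-2.48],
  ],
  yaw=[0,0,0,0,0,0,0],
  jaw=[-0.4,-0.4,-0.4,-0.4,-0.4,-0.4,-0.4],
)

```text
t: 2.3
eef_pos: [416.5, 361.0, 3.4]
tcp_rot: [1.661, 1.57, 0.713]
ft_force: [-0.1, 0.2, 0.4]
opening: 0.701
```

Run:
```python
from h import *
s=st(); S,T=look("b")
a=cv2.resize(S.f[180:215,150:195,::-1],None,fx=9,fy=9,interpolation=cv2.INTER_CUBIC)
b=cv2.resize(T.f[195:230,145:190,::-1],None,fx=9,fy=9,interpolation=cv2.INTER_CUBIC)
cv2.imwrite("pics/b.png",cv2.resize(np.hstack([a,b]),None,fx=.95,fy=.95))
```

```text
t 2.30 pos [416.53 361.05   3.38] jaw 35.70 tilt 0.0010 F [-0.14  0.24  0.4 ] open 66.6mm
```

View pics/b.png

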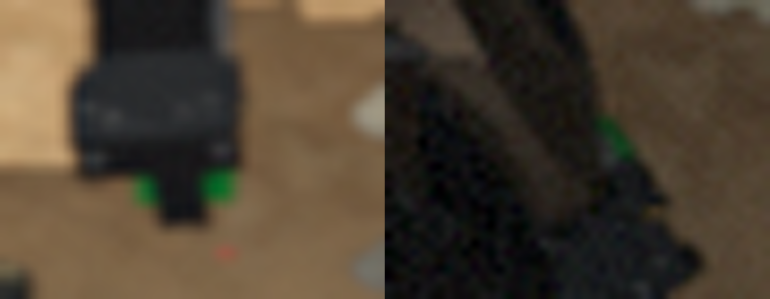

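The near finger sits roughly centred on the block, with green showing on both sides at (148,188) and (220,186) in the zoom. Closing now.

apply_moves(
  offset=[
    [0,0,0],
    [0,0,0],
    [0,0,0],
    [0,0,0],
    [0,0,0],
    [0,0,0],
    [0,0,0],
    [0,0,0],
  ],
  yaw=[0,0,0,0,0,0,0,0],
  jaw=[0,0.4,0.6,0.8,0.8,0.8,0.8,0.8],
)

```text
t: 3.4
eef_pos: [416.6, 361.1, 3.6]
tcp_rot: [1.637, 1.569, 0.689]
ft_force: [0.1, 0.3, 1.1]
opening: 0.373
```

apply_moves(
  offset=[
    [0,0,0.6],
    [0,0,1.6],
    [0,0,2.9],
    [0.3,-1.5,2.9],
    [0.6,-3,2.9],
    [0.9,-4.8,2.9],
    [1.2,-6.6,2.9],
    [1.5,-8.4,2.9],
    [1.7,-10.2,2.9],
    [1.9,-12,2.9],
    [2.1,-13.6,2.9],
    [2.2,-15.05,2.9],
    [2.2,-15.05,2.9],
    [2.2,-15.05,2.9],
    [2.2,-15.05,2.9],
  ],
  yaw=[0,0,0,-0.8,-1.6,-2.4,-3.2,-4,-4.8,-5.6,-6.4,-7.18,-7.18,-7.18,-7.18],
  jaw=[0.8,0.8,0.8,0.8,0.8,0.8,0.8,0.8,0.8,0.8,0.8,0.8,0.8,0.8,0.8],
)

```text
t: 5.28
eef_pos: [471.5, -14.4, 76.3]
tcp_rot: [1.637, 1.569, -0.061]
ft_force: [-0.1, 0.9, -0.5]
opening: 0.374
```

Run:
```python
from h import *
s=st(); S,T=look("c")
a=cv2.resize(S.f[190:265,225:315,::-1],None,fx=8.5,fy=8.5,interpolation=cv2.INTER_CUBIC)
b=cv2.resize(T.f[165:230,230:320,::-1],None,fx=8.5,fy=8.5,interpolation=cv2.INTER_CUBIC)
cv2.imwrite("pics/c1.png",a);cv2.imwrite("pics/c2.png",b)
```

```text
t 5.28 pos [471.5  -14.36  76.32] jaw -7.28 tilt 0.0015 F [-0.06  0.87 -0.46] open 35.5mm
```

View pics/c1.png

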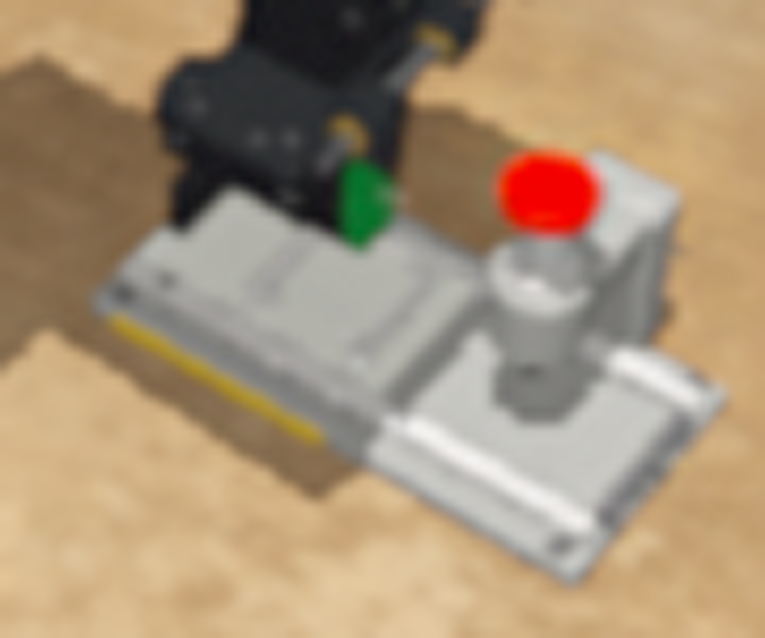

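View pics/c2.png

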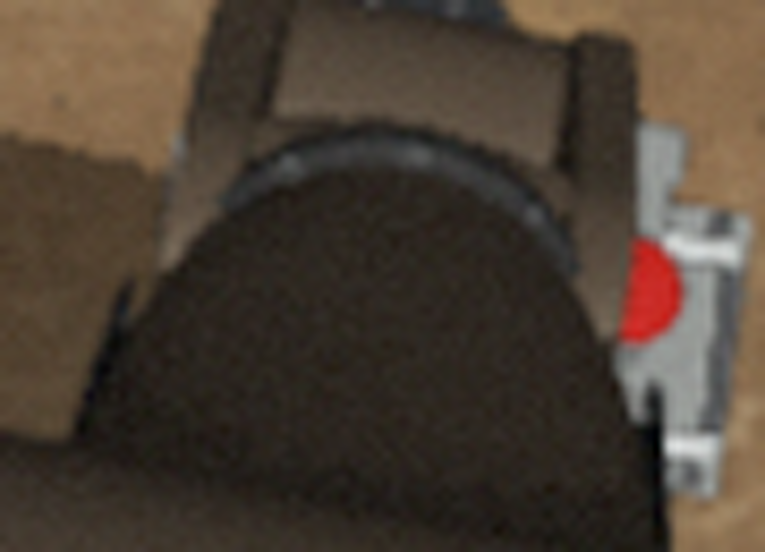

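```bash
cat > ov.py <<'E'
from h import *
import pickle,sys
def ov(tag,out,pos,jaw,slide=2.,q=(468.1,-43.0,np.radians(-97.37)),k=8.5,x0=225,y0=190,w=90,h=75,hz=3.4,dpy=0,draw=True):
    a,b=pickle.load(open(f"c_{tag}.pkl","rb"));S=Cam(a)
    im=cv2.resize(S.f[y0:y0+h,x0:x0+w,::-1],None,fx=k,fy=k,interpolation=cv2.INTER_CUBIC)
    def pl(pts,col):
        qq=((S.proj(pts)-[x0-.5,y0-.5])*k-.5).astype(np.int32); cv2.polylines(im,[qq],True,col,1,cv2.LINE_AA)
    an=np.radians(jaw); Rm=np.array([[np.cos(an),-np.sin(an)],[np.sin(an),np.cos(an)]])
    P=np.array([[18,-12],[18,12],[8,22],[-18,22],[-18,-22],[8,-22]])@Rm.T
    if pos is not None:
        for z in(0,8): pl(np.c_[P+pos[:2],np.full(6,pos[2]-hz+z)],(255,0,0))
    c,s=np.cos(q[2]),np.sin(q[2]); Q=np.array([[c,-s],[s,c]])
    def rec(x1,x2,y1,y2,z,col):
        p=np.array([[x1,y1],[x2,y1],[x2,y2],[x1,y2]])@Q.T+q[:2]; pl(np.c_[p,np.full(4,z)],col)
    pc=-30+slide
    rec(-117.5,127.5,-60,60,12,(0,200,0))
    rec(pc-24.5,pc+24.5,-20.5,20.5,21.5,(0,0,255))
    rec(pc-80,pc-70,-20,20,55.5,(255,0,255))
    cv2.imwrite(out,im)
E
python3 - <<'E'
from ov import *
ov("c","pics/c3.png",(471.5,-14.36,76.3),-7.28)
ov("0" if 0 else "c0","pics/c4.png",None,0) if 0 else None
import shutil; shutil.copy("c0.pkl","c_0.pkl"); ov("0","pics/c4.png",None,0)
E
```

```text
(no output)
```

View pics/c3.png

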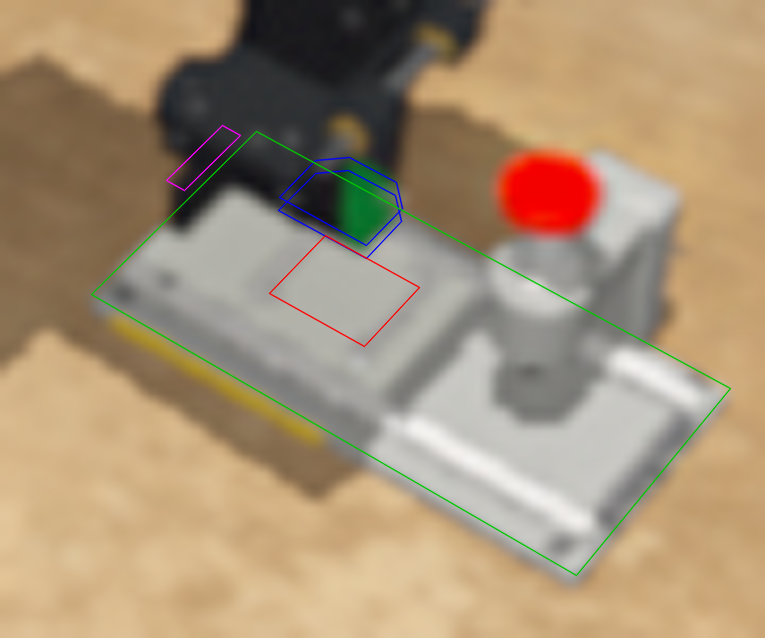

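View pics/c4.png

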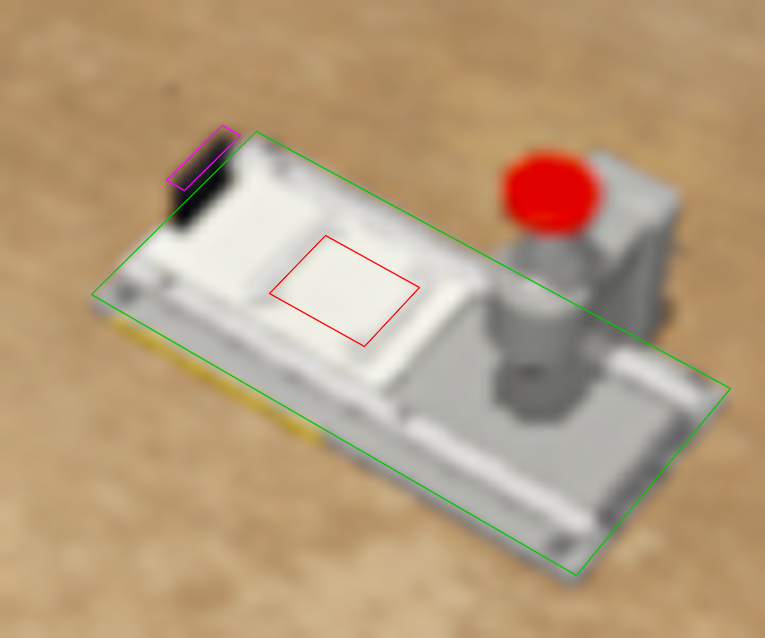

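apply_moves(
  offset=[
    [0,-0.03,-0.6],
    [0,-0.03,-1.2],
    [0,-0.03,-1.6],
    [0,-0.03,-1.6],
    [0,-0.03,-1.6],
  ],
  yaw=[0,0,0,0,0],
  jaw=[0.8,0.8,0.8,0.8,0.8],
)

```text
t: 6.0
eef_pos: [471.7, -15.1, 36.5]
tcp_rot: [1.625, 1.569, -0.072]
ft_force: [1.1, -0.7, -0.4]
opening: 0.372
```

Run:
```python
from ov import *
s=st(); look("d")
M=R.from_euler("xyz",s["tcp_rot"]).as_matrix(); j=np.degrees(np.arctan2(M[1,1],M[0,1]))
ov("d","pics/d1.png",s["eef_pos"],j,k=14,x0=245,y0=205,w=45,h=40)
ov("d","pics/d0.png",None,j,k=14,x0=245,y0=205,w=45,h=40)
```

```text
t 6.00 pos [471.66 -15.05  36.48] jaw -7.27 tilt 0.0017 F [ 1.11 -0.7  -0.36] open 35.3mm
```

View pics/d1.png

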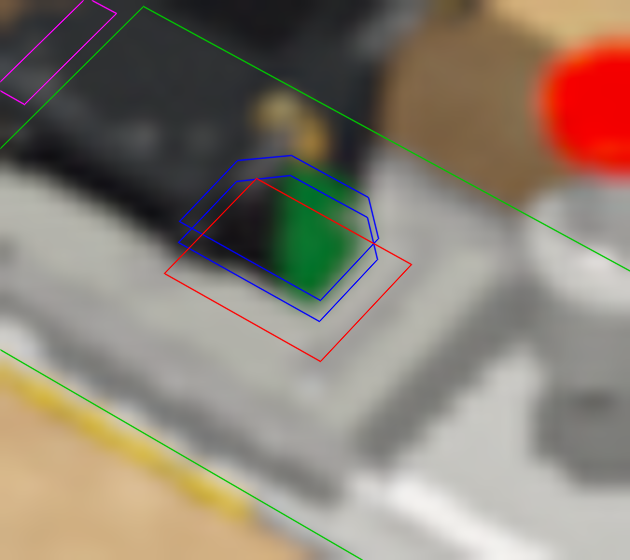

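View pics/d0.png

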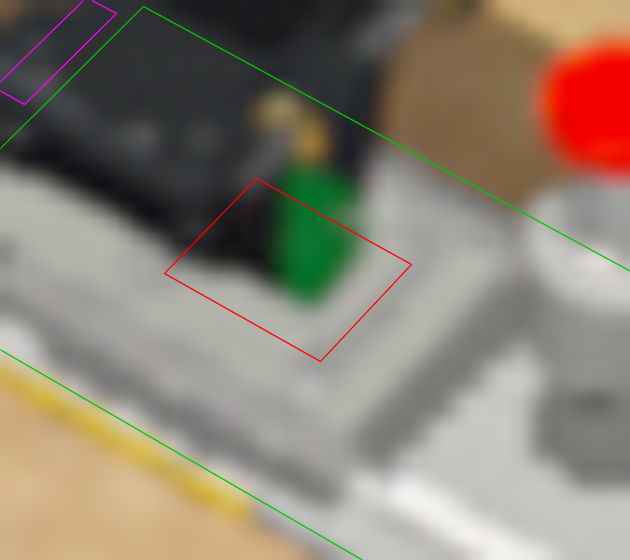

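```bash
cat > gf.py <<'E'
from h import *
import pickle
from scipy.optimize import minimize
def gfit(tag,pos,jaw,ucut,free=3,ch=12,x0=250,y0=205,w=40,h=36,off0=(0,0,-3.4)):
    a,_=pickle.load(open(f"c_{tag}.pkl","rb"));S=Cam(a)
    W=S.f[y0:y0+h,x0:x0+w].astype(float)
    g=W[:,:,1]-np.maximum(W[:,:,0],W[:,:,2]); al=np.clip(g/np.percentile(g,99.3),0,1); al[g<8]=0
    u=np.arange(w)+x0; wt=(u>=ucut)[None,:]*np.ones((h,1))
    # ignore pixels over the yellow/finger: above
    an=np.radians(jaw); ex=np.array([np.cos(an),np.sin(an)]); ey=np.array([-np.sin(an),np.cos(an)])
    def cost(p):
        s,dz,dx=p
        c=np.array(pos[:2])+ey*s+ex*dx
        m=sil(S,blockpoly(ch,18,4.3),(c[0],c[1],an),pos[2]+off0[2]+dz,8,x0,y0,w,h)
        return np.sum(wt*(al-m)**2)+(dx/1.0)**2*.3
    best=min((minimize(cost,[s0,z0,0],method="Nelder-Mead",options=dict(initial_simplex=[[s0,z0,0],[s0+2,z0,0],[s0,z0+2,0],[s0,z0,1]])) for s0 in(-4,0,4) for z0 in(0,3)),key=lambda r:r.fun)
    print(tag,"s along block y (world %s), dz, dx:"%ey.round(2),best.x.round(2),best.fun.round(2), "cost0",cost([0,0,0]).round(2),"s-only",[(s,round(cost([s,0,0]),2)) for s in range(-2,7)])
    return al
if __name__=="__main__":
    for ch in(8,12): 
        al=gfit("d",(471.66,-15.05,36.48),-7.27,266,ch=ch)
        gfit("c",(471.5,-14.36,76.32),-7.28,266,ch=ch,y0=200)
E
python3 gf.py
```

```text
d s along block y (world [0.13 0.99]), dz, dx: [ 7.21 -1.91 -0.  ] 1.04 cost0 8.38 s-only [(-2, np.float64(13.12)), (-1, np.float64(10.47)), (0, np.float64(8.38)), (1, np.float64(6.52)), (2, np.float64(4.79)), (3, np.float64(3.4)), (4, np.float64(2.31)), (5, np.float64(1.7)), (6, np.float64(1.47))]
c s along block y (world [0.13 0.99]), dz, dx: [ 5.9  -0.15  0.03] 0.82 cost0 7.83 s-only [(-2, np.float64(12.25)), (-1, np.float64(10.17)), (0, np.float64(7.83)), (1, np.float64(5.75)), (2, np.float64(4.04)), (3, np.float64(2.74)), (4, np.float64(1.56)), (5, np.float64(1.0)), (6, np.float64(0.91))]
d s along block y (world [0.13 0.99]), dz, dx: [ 5.34 -0.87  0.  ] 0.79 cost0 6.11 s-only [(-2, np.float64(10.19)), (-1, np.float64(8.16)), (0, np.float64(6.11)), (1, np.float64(4.31)), (2, np.float64(3.0)), (3, np.float64(1.97)), (4, np.float64(1.21)), (5, np.float64(0.88)), (6, np.float64(1.07))]
c s along block y (world [0.13 0.99]), dz, dx: [4.32 1.17 0.  ] 0.48 cost0 5.46 s-only [(-2, np.float64(9.24)), (-1, np.float64(7.37)), (0, np.float64(5.46)), (1, np.float64(3.78)), (2, np.float64(2.26)), (3, np.float64(1.26)), (4, np.float64(0.68)), (5, np.float64(0.61)), (6, np.float64(0.98))]
```

Run:
```python
from h import *
import pickle
a,b=pickle.load(open("c_0.pkl","rb"))
q=(468.1,-43.0,np.radians(-97.37));c_,s_=np.cos(q[2]),np.sin(q[2])
k=5; ims=[]
for c in (Cam(a),Cam(b)):
    X,Y=np.meshgrid(np.arange(-75,25,1/k),np.arange(38,-38,-1/k))
    P=np.c_[q[0]+c_*X.ravel()-s_*Y.ravel(),q[1]+s_*X.ravel()+c_*Y.ravel(),np.full(X.size,26.5)]
    p=c.proj(P).astype(np.float32).reshape(*X.shape,2)
    im=cv2.remap(c.f,p,None,cv2.INTER_CUBIC).mean(2)
    prof=im[np.abs(Y[:,0])<12].mean(0)
    xs=X[0]; print([ (round(x,1),int(v)) for x,v in zip(xs[::10],prof[::10])])
    prof=im[:, (xs>-45)&(xs<-12)].mean(1); print("y",[(round(y,0),int(v)) for y,v in zip(Y[::10,0],prof[::10])])
    lo,hi=np.percentile(im,[20,99.5]); im=(np.clip((im-lo)/(hi-lo),0,1)*255).astype(np.uint8)
    for x in range(-70,25,10): cv2.line(im,(int((x+75)*k),0),(int((x+75)*k),8),0,1)
    for y in range(-30,31,10): cv2.line(im,(0,int((38-y)*k)),(8,int((38-y)*k)),0,1)
    ims.append(im)
cv2.imwrite("pics/pr.png",np.vstack(ims)[:, :])
```

```text
[(np.float64(-75.0), 234), (np.float64(-73.0), 234), (np.float64(-71.0), 234), (np.float64(-69.0), 235), (np.float64(-67.0), 235), (np.float64(-65.0), 233), (np.float64(-63.0), 229), (np.float64(-61.0), 224), (np.float64(-59.0), 220), (np.float64(-57.0), 217), (np.float64(-55.0), 212), (np.float64(-53.0), 207), (np.float64(-51.0), 209), (np.float64(-49.0), 218), (np.float64(-47.0), 229), (np.float64(-45.0), 234), (np.float64(-43.0), 236), (np.float64(-41.0), 236), (np.float64(-39.0), 235), (np.float64(-37.0), 235), (np.float64(-35.0), 235), (np.float64(-33.0), 235), (np.float64(-31.0), 235), (np.float64(-29.0), 235), (np.float64(-27.0), 235), (np.float64(-25.0), 235), (np.float64(-23.0), 235), (np.float64(-21.0), 235), (np.float64(-19.0), 235), (np.float64(-17.0), 236), (np.float64(-15.0), 236), (np.float64(-13.0), 236), (np.float64(-11.0), 236), (np.float64(-9.0), 236), (np.float64(-7.0), 235), (np.float64(-5.0), 232), (np.float64(-3.0), 225), (np.float64(-1.0), 214), (np.float64(1.0), 205), (np.float64(3.0), 205), (np.float64(5.0), 216), (np.float64(7.0), 229), (np.float64(9.0), 23
[... 2683 characters left out ...]
64(18.0), 211), (np.float64(16.0), 211), (np.float64(14.0), 211), (np.float64(12.0), 210), (np.float64(10.0), 211), (np.float64(8.0), 211), (np.float64(6.0), 211), (np.float64(4.0), 211), (np.float64(2.0), 211), (np.float64(-0.0), 211), (np.float64(-2.0), 211), (np.float64(-4.0), 211), (np.float64(-6.0), 211), (np.float64(-8.0), 211), (np.float64(-10.0), 211), (np.float64(-12.0), 211), (np.float64(-14.0), 211), (np.float64(-16.0), 211), (np.float64(-18.0), 211), (np.float64(-20.0), 210), (np.float64(-22.0), 210), (np.float64(-24.0), 210), (np.float64(-26.0), 211), (np.float64(-28.0), 213), (np.float64(-30.0), 214), (np.float64(-32.0), 209), (np.float64(-34.0), 191), (np.float64(-36.0), 173)]
```

View pics/pr.png

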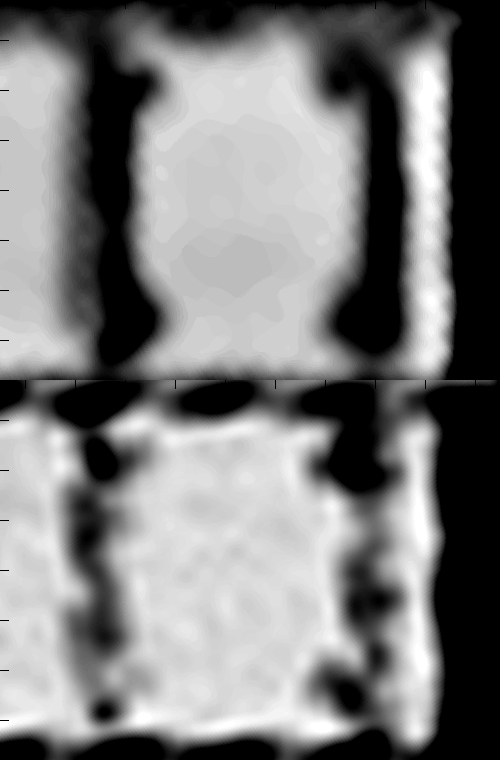

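Run:
```python
from h import *
import pickle
a,b=pickle.load(open("c_d.pkl","rb"));S=Cam(a)
pos=np.array([471.66,-15.05,36.48]);an=np.radians(-7.27)
ex=np.array([np.cos(an),np.sin(an),0]);ey=np.array([-np.sin(an),np.cos(an),0]);k=20;x0,y0,w,h=252,208,32,26
f=np.clip((S.f[y0:y0+h,x0:x0+w,::-1].astype(float))*1.5,0,255).astype(np.uint8)
for nm,base in(("e1",f),):
    im=cv2.resize(base,None,fx=k,fy=k,interpolation=cv2.INTER_CUBIC)
    def pl(pts,col):
        qq=((S.proj(pts)-[x0-.5,y0-.5])*k-.5).astype(np.int32); cv2.polylines(im,[qq],True,col,1,cv2.LINE_AA)
    for t in(-18,-30):
        pl([pos+ex*t+ey*e+[0,0,z] for e,z in((-10,0),(10,0),(10,40),(-10,40))],(255,255,0))
    for s,col in((0,(255,0,0)),(4,(0,0,255))):
        for z in(-3.4,4.6):
            pl([pos+ex*x+ey*(y+s)+[0,0,z] for x,y in blockpoly(10,18,4.3)],col)
    cv2.imwrite("pics/e1.png",im)
```

```text
(no output)
```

View pics/e1.png

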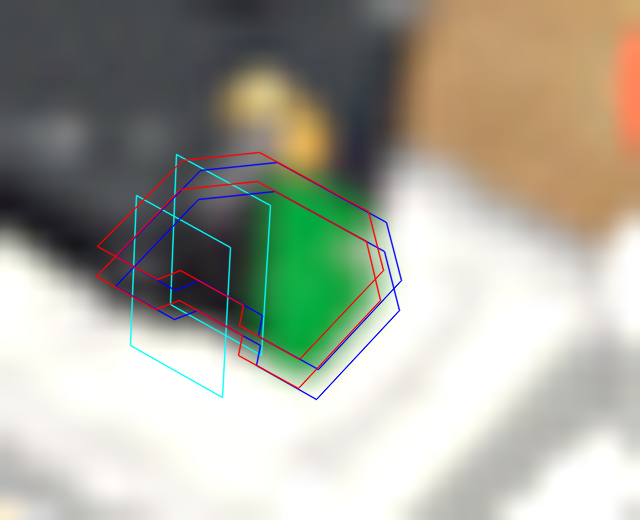

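apply_moves(
  offset=[
    [-0.02,-0.14,0],
    [-0.02,-0.14,0],
    [-0.02,-0.14,-0.15],
    [-0.02,-0.14,-0.25],
    [-0.02,-0.14,-0.32],
    [-0.02,-0.14,-0.36],
    [-0.02,-0.14,-0.36],
  ],
  yaw=[0,0,0,0,0,0,0],
  jaw=[0.8,0.8,0.8,0.8,0.8,0.8,0.8],
)

```text
t: 6.98
eef_pos: [471.2, -18.6, 27.6]
tcp_rot: [1.598, 1.569, -0.1]
ft_force: [0.9, -0.0, -0.6]
opening: 0.371
```

Run:
```python
from ov import *
s=st(); look("f")
ov("f","pics/f0.png",None,0,k=14,x0=245,y0=205,w=45,h=40)
```

```text
t 6.97 pos [471.22 -18.63  27.57] jaw -7.27 tilt 0.0020 F [ 0.86 -0.02 -0.59] open 35.3mm
```

View pics/f0.png

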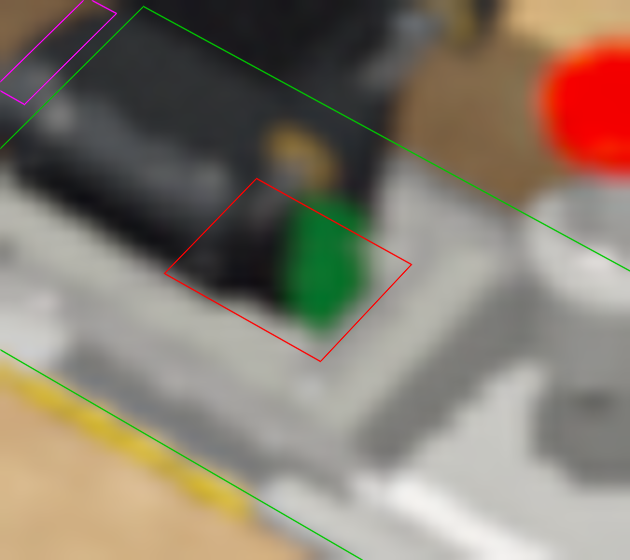

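apply_moves(
  offset=[
    [0,0,-0.04],
    [0,0,-0.08],
    [0,0,-0.12],
    [0,0,-0.12],
  ],
  yaw=[0,0,0,0],
  jaw=[0.8,0.8,0.8,0.8],
)

```text
t: 7.58
eef_pos: [471.3, -18.6, 25.0]
tcp_rot: [1.589, 1.568, -0.108]
ft_force: [-0.9, -0.2, 7.0]
opening: 0.372
```

```bash
python3 -c "
from h import *
st()"
```

```text
t 7.58 pos [471.27 -18.65  24.98] jaw -7.28 tilt 0.0024 F [-0.86 -0.19  7.01] open 35.3mm
```

apply_moves(
  offset=[
    [0,0,0],
    [0,0,0],
    [0,0,0],
    [0,0,0.1],
    [0,0,0.6],
    [0,0,1.5],
    [0,0,3],
    [0,0,3],
  ],
  yaw=[0,0,0,0,0,0,0,0],
  jaw=[0.3,0.03,0.03,0.03,0.03,0.03,0.03,0.03],
)

```text
t: 8.57
eef_pos: [472.4, -18.8, 102.7]
tcp_rot: [1.541, 1.563, -0.157]
ft_force: [-0.1, -0.1, 0.2]
opening: 0.485
```

apply_moves(
  offset=[
    [0.2,2,0.4],
    [0.4,4,0.4],
    [0.4,4.8,0.4],
    [0.4,4.8,0.4],
    [0.4,4.8,0.4],
  ],
  yaw=[0,0,0,0,0],
  jaw=[0.5,1,1,1,1],
)

```text
t: 9.2
eef_pos: [482.1, 100.6, 112.4]
tcp_rot: [1.504, 1.564, -0.194]
ft_force: [-0.4, -0.4, -0.3]
opening: 0.028
```

Run:
```python
from ov import *
s=st(); S,T=look("g")
ov("g","pics/g0.png",None,0,k=14,x0=245,y0=205,w=45,h=40)
b=cv2.resize(T.f[165:230,230:320,::-1],None,fx=8.5,fy=8.5,interpolation=cv2.INTER_CUBIC)
cv2.imwrite("pics/g2.png",b)
```

```text
t 9.20 pos [482.14 100.64 112.41] jaw -7.27 tilt 0.0068 F [-0.4  -0.39 -0.28] open 2.7mm
```

View pics/g0.png

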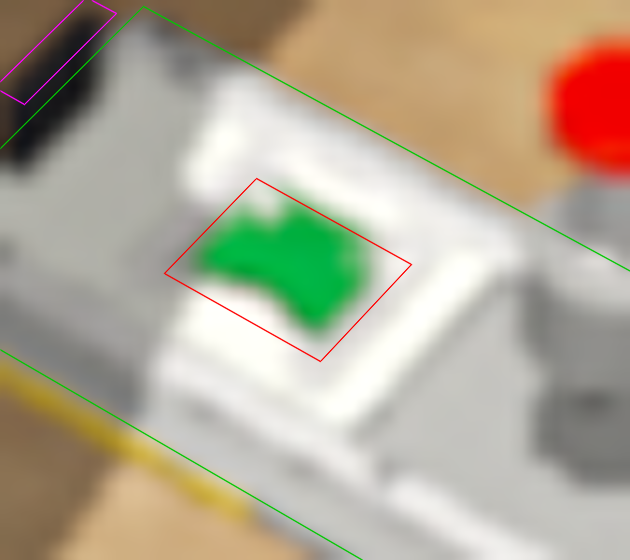

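View pics/g2.png

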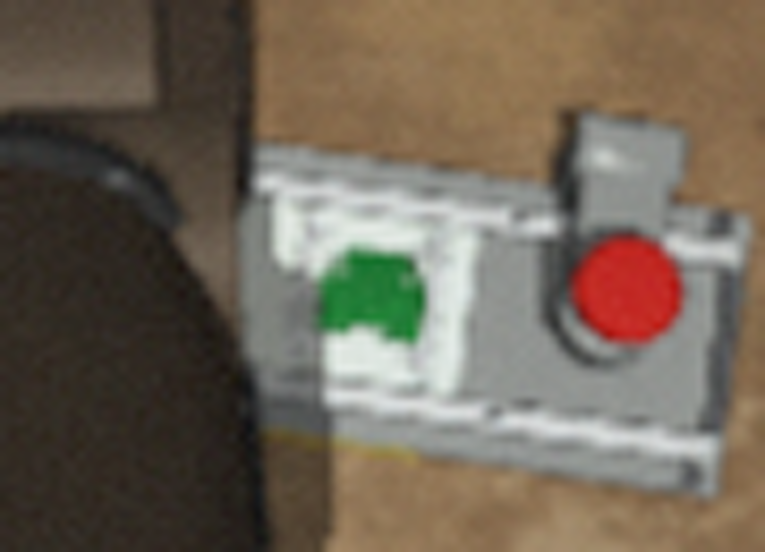

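The block lies inside the pocket outline in both views: green runs (200–370, 195–330) in the scene zoom and (320–425, 250–340) in the top zoom. Lowering behind the tab next.

apply_moves(
  offset=[
    [0.18,0.1,0],
    [0.18,0.1,-0.8],
    [0.18,0.1,-1.8],
    [0.18,0.1,-2.6],
    [0.18,0.1,-2.86],
    [0.18,0.1,-2.86],
    [0.18,0.1,-2.86],
  ],
  yaw=[0,0,0,0,0,0,0],
  jaw=[1,1,1,1,1,1,1],
)

```text
t: 10.18
eef_pos: [487.3, 102.8, 41.7]
tcp_rot: [1.554, 1.563, -0.145]
ft_force: [-0.3, 0.1, 0.4]
opening: 0.005
```

Run:
```python
from ov import *
s=st(); S,T=look("h")
ov("h","pics/h0.png",None,0,k=9,x0=225,y0=190,w=80,h=60)
```

```text
t 10.18 pos [487.25 102.79  41.71] jaw -7.34 tilt 0.0081 F [-0.26  0.11  0.43] open 0.5mm
```

View pics/h0.png

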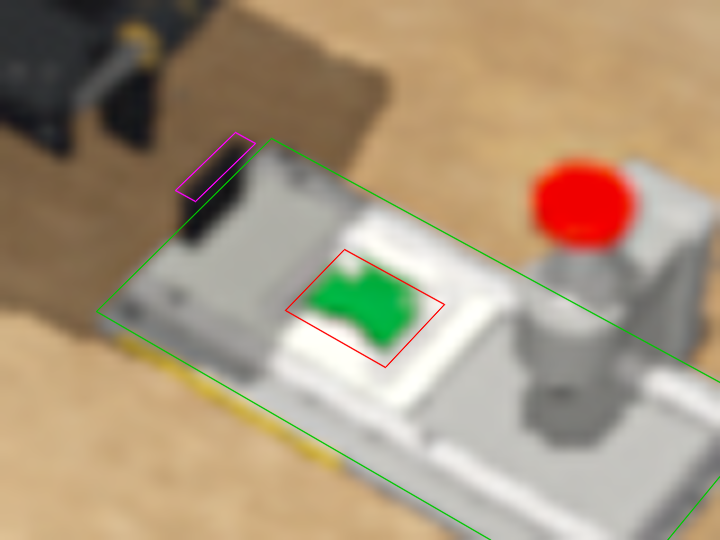

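Run:
```python
from h import *
import pickle
a,b=pickle.load(open("c_h.pkl","rb"));S=Cam(a)
s=st();M=R.from_euler("xyz",s["tcp_rot"]).as_matrix();p=s["eef_pos"]
x0,y0,k=190,170,9
im=cv2.resize(np.clip(S.f[y0:y0+60,x0:x0+80,::-1].astype(float)*2,0,255).astype(np.uint8),None,fx=k,fy=k,interpolation=cv2.INTER_CUBIC)
def box(d0,d1,w0,w1,e,col):
    for d in(d0,d1):
        q=((S.proj([p+M@[d,w,ee] for w,ee in((w0,-e),(w0,e),(w1,e),(w1,-e))])-[x0-.5,y0-.5])*k-.5).astype(np.int32)
        cv2.polylines(im,[q],True,col,1)
box(0,-78,0,12,10,(0,0,255));box(0,-78,-12,0,10,(255,0,0));box(-78,-120,-90,90,37.5,(0,255,255))
cv2.imwrite("pics/h1.png",im)
```

```text
t 10.28 pos [487.19 102.85  41.72] jaw -7.34 tilt 0.0083 F [0.94 0.14 0.13] open 0.3mm
```

View pics/h1.png

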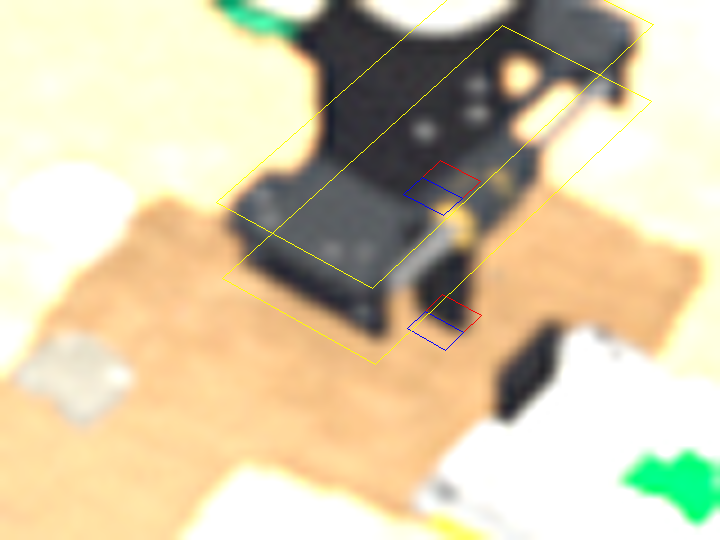

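apply_moves(
  offset=[
    [-0.04,-0.3,0],
    [-0.08,-0.6,0],
    [-0.11,-0.85,0],
    [-0.13,-1.0,0],
    [-0.15,-1.15,0],
    [-0.17,-1.3,0],
    [-0.19,-1.5,0],
    [-0.22,-1.75,0],
    [-0.26,-2.0,0],
    [-0.29,-2.25,0],
    [-0.32,-2.5,0],
    [-0.35,-2.75,0],
    [-0.39,-3.0,0],
    [-0.42,-3.25,0],
    [-0.45,-3.5,0],
    [-0.45,-3.5,0],
  ],
  yaw=[0,0,0,0,0,0,0,0,0,0,0,0,0,0,0,0],
  jaw=[1,1,1,1,1,1,1,1,1,1,1,1,1,1,1,1],
)

```text
t: 12.28
eef_pos: [476.0, 14.8, 41.7]
tcp_rot: [1.546, 1.562, -0.153]
ft_force: [0.0, -0.1, 0.5]
opening: 0.005
```

Run:
```python
from ov import *
s=st(); S,T=look("i")
ov("i","pics/i0.png",None,0,k=9,x0=225,y0=190,w=85,h=66)
cv2.imwrite("pics/i2.png",cv2.resize(T.f[165:230,230:320,::-1],None,fx=8.5,fy=8.5,interpolation=cv2.INTER_CUBIC))
```

```text
t 12.28 pos [476.04  14.83  41.73] jaw -7.37 tilt 0.0086 F [ 0.02 -0.06  0.47] open 0.4mm
```

View pics/i0.png

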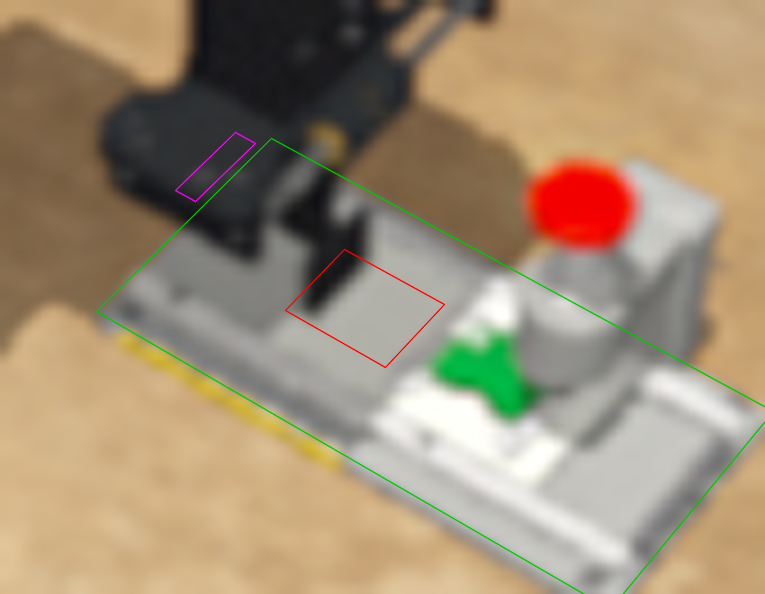

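apply_moves(
  offset=[
    [-0.03,-0.2,0],
    [-0.05,-0.4,0],
    [-0.08,-0.6,0],
    [-0.1,-0.8,0],
    [-0.13,-1.0,0],
    [-0.14,-1.1,0],
    [-0.14,-1.1,0],
  ],
  yaw=[0,0,0,0,0,0,0],
  jaw=[1,1,1,1,1,1,1],
)

```text
t: 13.25
eef_pos: [472.6, -12.6, 41.7]
tcp_rot: [1.54, 1.562, -0.159]
ft_force: [0.2, -0.7, -0.7]
opening: 0.006
```

Now in 1–2 mm steps until the stop is felt.

apply_moves(
  offset=[
    [0,-0.04,0],
    [-0.01,-0.08,0],
    [-0.02,-0.12,0],
    [-0.02,-0.12,0],
  ],
  yaw=[0,0,0,0],
  jaw=[1,1,1,1],
)

```text
t: 13.75
eef_pos: [472.2, -15.7, 41.7]
tcp_rot: [1.533, 1.562, -0.166]
ft_force: [0.4, 0.6, -0.6]
opening: 0.002
```

apply_moves(
  offset=[
    [0,-0.04,0],
    [-0.01,-0.08,0],
    [-0.01,-0.08,0],
  ],
  yaw=[0,0,0],
  jaw=[1,1,1],
)

```text
t: 14.12
eef_pos: [472.0, -17.6, 41.7]
tcp_rot: [1.55, 1.562, -0.15]
ft_force: [0.8, 3.2, 0.7]
opening: 0.007
```

apply_moves(
  offset=[
    [0,-0.03,0],
    [0,-0.03,0],
    [0,-0.03,0],
  ],
  yaw=[0,0,0],
  jaw=[1,1,1],
)

```text
t: 14.5
eef_pos: [472.0, -17.7, 41.8]
tcp_rot: [1.619, 1.562, -0.08]
ft_force: [1.7, 10.3, 2.1]
opening: 0.005
```

```bash
python3 -c "
from h import *
st()"
```

```text
t 14.50 pos [472.01 -17.7   41.78] jaw -7.37 tilt 0.0089 F [ 1.72 10.27  2.08] open 0.5mm
```

Hit the end stop: 10 N with almost no movement. Backing off, rising and checking.

apply_moves(
  offset=[
    [0.03,0.25,0],
    [0.1,0.8,0],
    [0.2,1.6,1],
    [0.4,3,3],
    [0.5,4.4,5],
    [0.5,4.8,5.6],
    [0.5,4.8,5.6],
    [0.5,4.8,5.6],
  ],
  yaw=[0,0,0,0,0,0,0,0],
  jaw=[1,1,1,1,1,1,1,1],
)

```text
t: 15.5
eef_pos: [484.0, 102.2, 180.9]
tcp_rot: [1.572, 1.563, -0.127]
ft_force: [0.8, -0.2, 0.4]
opening: 0.006
```

Run:
```python
from ov import *
s=st(); S,T=look("j")
ov("j","pics/j0.png",None,0,k=8.5,x0=225,y0=190,w=90,h=70,slide=95)
cv2.imwrite("pics/j2.png",cv2.resize(T.f[165:230,230:320,::-1],None,fx=8.5,fy=8.5,interpolation=cv2.INTER_CUBIC))
def cen(c):
    f=c.f.astype(float); a=np.clip((f[:,:,0]-f[:,:,1:].max(2)-60)/100,0,1)
    lo=np.zeros_like(a); lo[180:240,260:330]=a[180:240,260:330]
    v,u=np.indices(a.shape); return np.array([(u*lo).sum(),(v*lo).sum()])/lo.sum()
print(tri(S,cen(S),T,cen(T)), S.at([cen(S)],146), T.at([cen(T)],149))
```

```text
t 15.50 pos [483.97 102.15 180.86] jaw -7.37 tilt 0.0075 F [ 0.82 -0.24  0.35] open 0.6mm
(array([ 459.25463715, -107.06172738,  144.78838818]), np.float64(0.27971307030564113)) [[ 458.11264231 -107.34401888  146.        ]] [[ 458.75389513 -106.64205362  149.        ]]
```

View pics/j0.png

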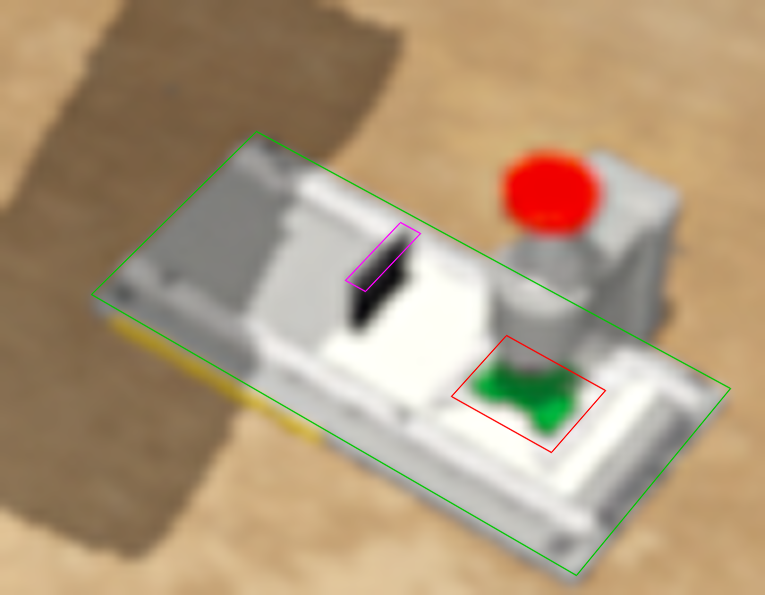

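View pics/j2.png

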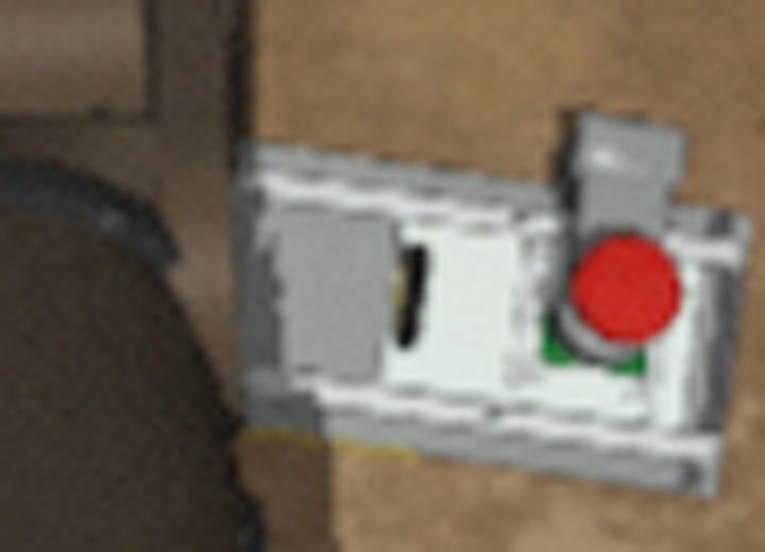

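The slide is home: the tab and pocket match the 95 mm overlay, and the block sits in the pocket under the ram. On to the knob.

apply_moves(
  offset=[
    [-0.2,-1.4,0],
    [-0.4,-3.2,0],
    [-0.6,-5,0],
    [-0.8,-6.6,0],
    [-0.95,-7.8,-0.2],
    [-0.99,-8.37,-0.5],
    [-0.99,-8.37,-0.8],
    [-0.99,-8.37,-0.8],
    [-0.99,-8.37,-0.8],
  ],
  yaw=[0,0,0,0,0,0,0,0,0],
  jaw=[1,1,1,1,1,1,1,1,1],
)

```text
t: 16.73
eef_pos: [459.5, -106.6, 160.7]
tcp_rot: [1.574, 1.564, -0.125]
ft_force: [-0.2, -0.1, -0.9]
opening: 0.006
```

Run:
```python
from ov import *
s=st(); S,T=look("k")
ov("k","pics/k0.png",None,0,k=8.5,x0=225,y0=180,w=90,h=70,slide=95)
```

```text
t 16.73 pos [ 459.45 -106.6   160.68] jaw -7.35 tilt 0.0068 F [-0.25 -0.07 -0.86] open 0.6mm
```

View pics/k0.png

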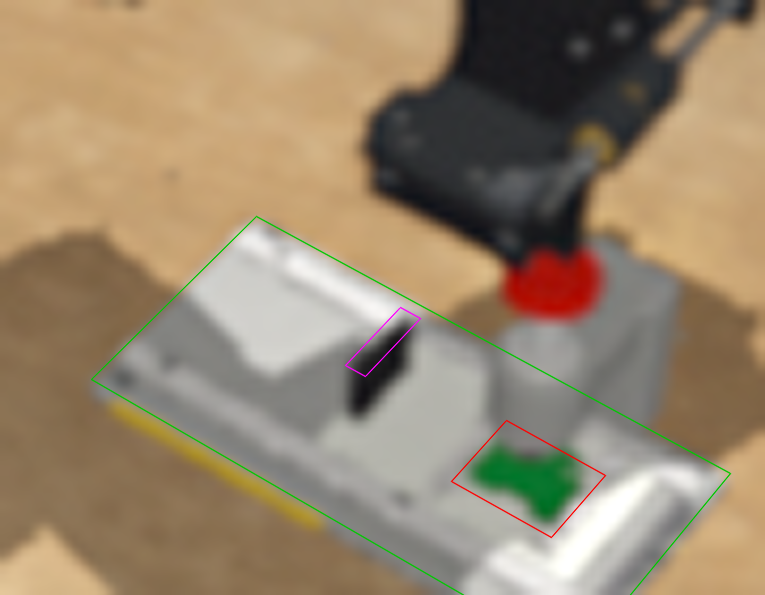

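apply_moves(
  offset=[
    [0,0,-0.2],
    [0,0,-0.35],
    [0,0,-0.45],
    [0,0,-0.55],
    [0,0,-0.65],
    [0,0,-0.75],
    [0,0,-0.85],
    [0,0,-0.85],
    [0,0,-0.85],
  ],
  yaw=[0,0,0,0,0,0,0,0,0],
  jaw=[1,1,1,1,1,1,1,1,1],
)

```text
t: 17.95
eef_pos: [459.5, -106.8, 139.7]
tcp_rot: [1.556, 1.564, -0.143]
ft_force: [-2.8, 1.7, 3.5]
opening: 0.005
```

apply_moves(
  offset=[
    [0,0,-0.04],
    [0,0,-0.08],
    [0,0,-0.08],
  ],
  yaw=[0,0,0],
  jaw=[1,1,1],
)

```text
t: 18.32
eef_pos: [459.5, -106.8, 137.7]
tcp_rot: [1.559, 1.564, -0.14]
ft_force: [-0.9, 1.3, 5.4]
opening: 0.004
```

apply_moves(
  offset=[
    [0,0,-0.03],
    [0,0,-0.06],
    [0,0,-0.06],
  ],
  yaw=[0,0,0],
  jaw=[1,1,1],
)

```text
t: 18.7
eef_pos: [459.5, -106.8, 136.2]
tcp_rot: [1.562, 1.564, -0.137]
ft_force: [-1.3, 2.1, 5.5]
opening: 0.006
```

apply_moves(
  offset=[
    [0,0,-0.02],
    [0,0,-0.04],
    [0,0,-0.04],
  ],
  yaw=[0,0,0],
  jaw=[1,1,1],
)

```text
t: 19.08
eef_pos: [459.5, -106.8, 135.2]
tcp_rot: [1.562, 1.564, -0.137]
ft_force: [-1.0, 2.1, 4.8]
opening: 0.002
```

apply_moves(
  offset=[
    [0,0,-0.02],
    [0,0,-0.04],
    [0,0,-0.04],
  ],
  yaw=[0,0,0],
  jaw=[1,1,1],
)

```text
t: 19.45
eef_pos: [459.5, -106.8, 134.2]
tcp_rot: [1.559, 1.563, -0.14]
ft_force: [-2.3, 2.2, 5.2]
opening: 0.003
```

apply_moves(
  offset=[
    [0,0,-0.02],
    [0,0,-0.04],
    [0,0,-0.04],
  ],
  yaw=[0,0,0],
  jaw=[1,1,1],
)

```text
t: 19.82
eef_pos: [459.5, -106.8, 133.2]
tcp_rot: [1.559, 1.563, -0.14]
ft_force: [-2.2, 1.9, 5.0]
opening: 0.008
```

```bash
python3 -c "
from h import *
st()"
```

```text
t 19.82 pos [ 459.54 -106.79  133.21] jaw -7.36 tilt 0.0073 F [-2.2   1.94  4.96] open 0.8mm
```

apply_moves(
  offset=[
    [0,0,-0.02],
    [0,0,-0.04],
    [0,0,-0.04],
  ],
  yaw=[0,0,0],
  jaw=[1,1,1],
)

```text
t: 20.2
eef_pos: [459.5, -106.8, 132.2]
tcp_rot: [1.555, 1.563, -0.145]
ft_force: [-1.9, 1.4, 5.1]
opening: 0.002
```

apply_moves(
  offset=[
    [0,0,-0.02],
    [0,0,-0.04],
    [0,0,-0.04],
  ],
  yaw=[0,0,0],
  jaw=[1,1,1],
)

```text
t: 20.58
eef_pos: [459.5, -106.8, 131.4]
tcp_rot: [1.554, 1.563, -0.145]
ft_force: [-0.8, 1.5, 7.4]
opening: 0.003
```

apply_moves(
  offset=[
    [0,0,-0.02],
    [0,0,-0.02],
    [0,0,-0.02],
  ],
  yaw=[0,0,0],
  jaw=[1,1,1],
)

```text
t: 20.95
eef_pos: [459.6, -106.8, 131.1]
tcp_rot: [1.544, 1.563, -0.155]
ft_force: [-2.7, 1.8, 8.7]
opening: 0.007
```

apply_moves(
  offset=[
    [0,0,-0.02],
    [0,0,-0.02],
    [0,0,-0.02],
  ],
  yaw=[0,0,0],
  jaw=[1,1,1],
)

```text
t: 21.32
eef_pos: [459.6, -106.8, 130.9]
tcp_rot: [1.539, 1.563, -0.16]
ft_force: [-2.2, 2.2, 9.6]
opening: 0.007
```

apply_moves(
  offset=[
    [0,0,-0.03],
    [0,0,-0.04],
    [0,0,-0.04],
  ],
  yaw=[0,0,0],
  jaw=[1,1,1],
)

```text
t: 21.7
eef_pos: [459.6, -106.8, 130.4]
tcp_rot: [1.522, 1.562, -0.177]
ft_force: [-3.9, 2.0, 12.8]
opening: 0.007
```

```bash
python3 -c "
from h import *
st()"
```

```text
t 21.70 pos [ 459.62 -106.81  130.4 ] jaw -7.35 tilt 0.0084 F [-3.92  1.98 12.81] open 0.6mm
```

apply_moves(
  offset=[
    [0,0,-0.04],
    [0,0,-0.045],
    [0,0,-0.045],
    [0,0,-0.045],
  ],
  yaw=[0,0,0,0],
  jaw=[1,1,1,1],
)

```text
t: 22.2
eef_pos: [459.7, -106.8, 130.0]
tcp_rot: [1.505, 1.562, -0.194]
ft_force: [-4.2, 2.1, 16.2]
opening: 0.007
```

apply_moves(
  offset=[
    [0,0,-0.03],
    [0,0,-0.03],
    [0,0,-0.03],
    [0,0,-0.03],
    [0,0,-0.03],
    [0,0,-0.03],
    [0,0,-0.03],
    [0,0,-0.03],
    [0,0,-0.03],
    [0,0,-0.03],
  ],
  yaw=[0,0,0,0,0,0,0,0,0,0],
  jaw=[1,1,1,1,1,1,1,1,1,1],
)

```text
t: 23.45
eef_pos: [459.7, -106.8, 130.0]
tcp_rot: [1.492, 1.561, -0.207]
ft_force: [-5.6, 3.1, 17.1]
opening: 0.005
```

Run:
```python
from ov import *
s=st(); S,T=look("l")
ov("l","pics/l0.png",None,0,k=8.5,x0=225,y0=180,w=90,h=70,slide=95)
```

```text
t 23.45 pos [ 459.66 -106.82  129.98] jaw -7.34 tilt 0.0096 F [-5.58  3.14 17.13] open 0.5mm
```

View pics/l0.png

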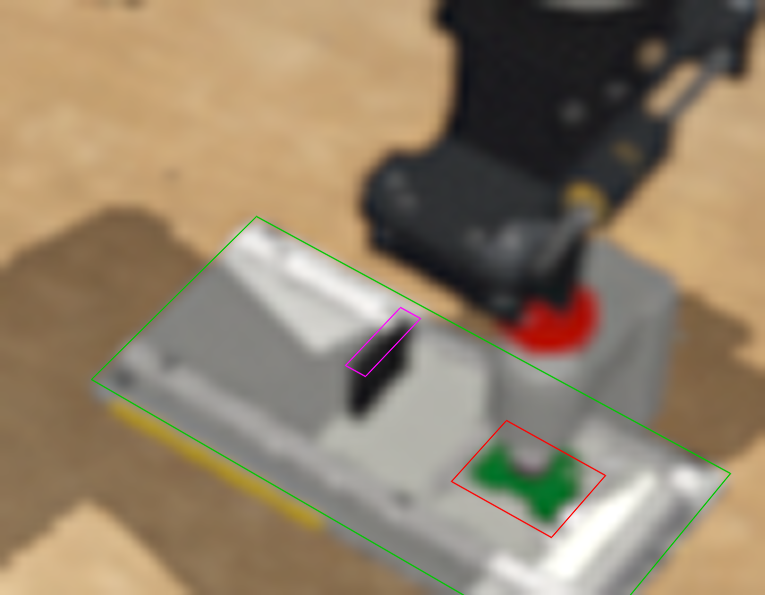

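Held at about 17 N for over 1 s, with the foot visible on the block at (530,450). Now releasing slowly and withdrawing clear.

apply_moves(
  offset=[
    [0,0,0.1],
    [0,0,0.25],
    [0,0,0.4],
    [0,0,0.55],
    [0,0,0.7],
    [0,0,0.85],
    [0,0,1.1],
    [0,0,2],
    [0,0,3.2],
    [0.2,2,4],
    [0.4,4,4],
    [0.6,6,4],
    [0.7,8,4],
    [0.7,8,4],
    [0.7,8,4],
    [0.7,8,4],
  ],
  yaw=[0,0,0,0,0,0,0,0,0,0,0,0,0,0,0,0],
  jaw=[1,1,1,1,1,1,1,1,1,1,1,1,1,1,1,1],
)

```text
t: 25.55
eef_pos: [477.3, 92.2, 230.1]
tcp_rot: [1.482, 1.561, -0.218]
ft_force: [0.0, 0.1, -0.5]
opening: 0.005
```

Run:
```python
from ov import *
s=st(); S,T=look("m")
ov("m","pics/m0.png",None,0,k=8.5,x0=225,y0=190,w=90,h=70,slide=95)
def cen(c):
    f=c.f.astype(float); a=np.clip((f[:,:,0]-f[:,:,1:].max(2)-60)/100,0,1)
    lo=np.zeros_like(a); lo[180:240,260:330]=a[180:240,260:330]
    v,u=np.indices(a.shape); return np.array([(u*lo).sum(),(v*lo).sum()])/lo.sum()
print(cen(S),cen(T),tri(S,cen(S),T,cen(T)))
cv2.imwrite("pics/m1.png",S.f[:,:,::-1])
```

```text
t 25.55 pos [477.26  92.18 230.06] jaw -7.42 tilt 0.0097 F [ 0.    0.11 -0.53] open 0.4mm
[289.27408143 212.25874435] [303.44206228 198.66727922] (array([ 459.18989002, -107.08202919,  144.85070885]), np.float64(0.3070425505289553))
```

View pics/m0.png

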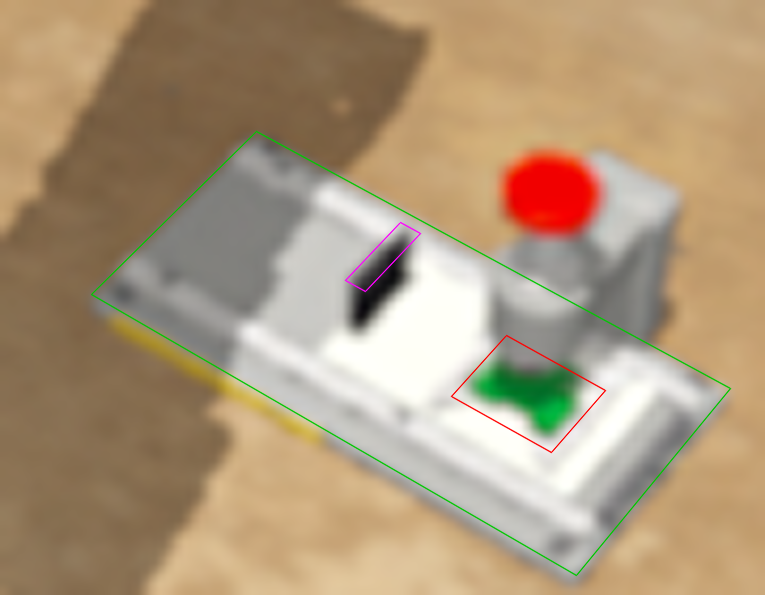

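View pics/m1.png

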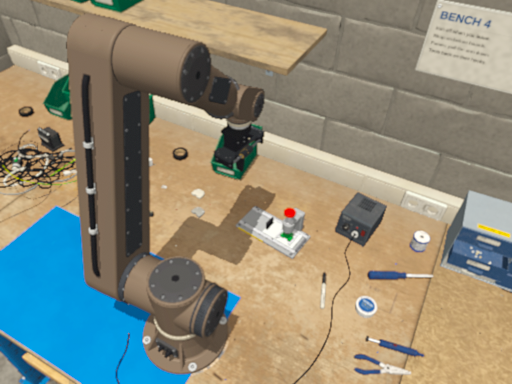

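The knob is back at its starting pixel and height, the slide is home with the block in the pocket, and the bystanders haven't moved. Handing in.

```bash
python3 -c "
from cell import env
print(env.job_done())"
```

```text
the job is handed in; nothing more can be done
None
```

I laid the green block in the slide's pocket and pushed the slide home. I then pressed the knob onto its stop, let it spring back up, and handed the job in at about 25.6 s of the 66 s allowed. The hand-in gave no verdict.

**How it went**
- **Block:** it was gripped across its 36 mm faces and set down until it touched the pocket floor, at the expected tool height (25.0 mm) with 7 N. It was then released.
- **Slide:** it was pushed by the tab until the end stop was felt, at 10 N with almost no further movement.
- **Knob:** the stop was felt at about 18.5 mm of travel. I held it there at 16–17 N vertical for a bit over a second, with the foot visible on the block. Sideways force rose to about 6 N, so the total was about 18 N, below the 25 N limit.

**Last checks**
- **Knob:** it is back at its starting image position to within 0.05 pixel.
- **Slide and block:** the tab and pocket match the drawn 95 mm home position, and the block lies inside the pocket outline.
- **Robot and bystanders:** the arm is clear of everything with about 0 N on the tool. The bystanders visible in the last picture look unmoved by eye; I did not measure them.

**What disagreed**
- **Pocket position:** the two cameras differed by about 2 mm along the slide direction.
- **Block in the gripper:** it sat about 3 mm off the grip centre by the scene camera, while the top camera suggested almost no offset. I shifted the placing by 3.5 mm, and the block went in without touching a wall.
- **Knob height:** its measured centre came out about 145 mm high, a few millimetres from what the given sizes suggest, but the same before and after the press.

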